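# Clip the stopwatch onto the stand's snap hook

## Task

Clip the orange stopwatch onto the retort stand's snap hook by its steel bow: press the bow past the sprung brass gate, down into the bottom of the hook, and let the gate snap shut behind it. Then pull the bow back up against the shut gate with about 10 N (the weight of a kilogram) for a second to prove that it holds, and leave the stopwatch hanging free and still in the bottom of the hook. Never load the hook with more than 16 N, and leave the other things on the bench where they are.

Things in the scene. Friction and masses are not known exactly. Their poses are not given: they have to be found in the camera images.
- watch: Orange digital stopwatch with steel bow, lying face up. Case 66 x 58 x 20 mm (x, y, z), flat sides at y = +-29 mm to grip; two push buttons on the +x edge stand out 6 mm. Origin: underside centre of the case; +x points to the bow, z out of the face. Mass 75 to 125 g; one like it in grey lies near.
- watch_bow (a point): Centre of the bow's straight cross bar, at x = 53, y = 0, z = 10 mm in the stopwatch's frame (20 mm beyond the case edge). The bar is 5 mm round steel, straight for 13 mm along y; the bow is rigid on the case, its opening 17 mm (x) by 18 mm (y). Axes as the stopwatch.
- hook: Steel snap hook on the stand, a J of 7 mm round bar in its own x-z plane, z up, -x towards the nose (robot's side). Origin: lowest inner point of the bottom, 180 mm above the bench; inner radius 10 mm. Inner faces: nose x = -10, back x = +10 mm. Nose top round, at z = 20.5 mm; back up to z = 62 mm. The stopwatch goes on held flat, its bow taking in the nose from above.
- gate (a joint): Sprung gate, 5 mm round brass, hinged on the hook's back at x = 10.5, z = 42 mm, sloping down to its free end behind the nose at x = -7.5, z = 19 mm (hook frame). 0 = shut. Opens only inward (end towards the back), to a stop at 0.30 rad that leaves a mouth of about 7.5 mm beside the nose. Pushed at its end it yields from 3.4 N, 7.5 N at the stop; shuts by itself.
- stand: Retort stand, fixed. Origin at the foot of its 12 mm rod (340 mm tall) on the bench; z up. Base plate 160 x 110 x 10 mm, x = -130 to +30 mm. 100 mm from the rod towards -x the hook's stud hangs in a 16 mm block (243 to 261 mm high) on a side rod; the stud has some end play, so the hook does not turn or tip but lifts a few mm before it takes an upward pull.
- spare: Grey stopwatch of the same size and shape, to be left alone. Origin: underside centre of the case, +x towards its bow.
- calculator: Desk calculator 150 x 105 x 20 mm, lying flat; to be left alone. Origin: underside centre.
- beaker: Glass beaker, 68 mm wide, 85 mm tall; to be left alone. Origin: underside centre.
- bulb: Red pear-shaped pipette bulb lying on its side, 106 mm long, 58 mm thick; to be left alone. Origin: under its middle on the bench, long axis x.
- cylinder: Measuring cylinder with blue foot, 72 mm wide at the foot, 188 mm tall; to be left alone. Origin: underside centre.
- tube_rack: White test tube rack with stoppered tubes, 60 x 210 mm, 142 mm tall over the stoppers; to be left alone. Origin: underside centre.
- reagent: Amber reagent bottle, 60 mm wide, 120 mm tall; to be left alone. Origin: underside centre.

How it is judged:
On the way, in this order (a step that is already met when the one before it is completed fails the run):
1. the bow is inside the hook, below the gate, and the gate has shut behind it (x of watch_bow in the frame of hook between -0.01 and 0.01 m and y of watch_bow in the frame of hook between -0.008 and 0.008 m and z of watch_bow in the frame of hook between 0 and 0.0115 m and value of joint gate below 0.05 rad), for 0.1 s.
2. the bow is pulled up against the shut gate with more than 7 N and the gate holds (x of watch_bow in the frame of hook between -0.01 and 0.01 m and z of watch_bow in the frame of hook between 0.0125 and 0.035 m and value of joint gate below 0.05 rad and contact force between watch and hook above 7 N), for 0.4 s.
At the end, for the whole second after the job is handed in: The orange stopwatch hangs from the hook at rest and released: bow bar in the bottom of the hook (within 7 mm lengthwise, 8 mm sideways, 6 mm above the lowest inner point), gate shut (under 0.05 rad), bow upwards with the long axis within 0.25 rad of vertical, bystanders unmoved (x of watch_bow in the frame of hook between -0.007 and 0.007 m and y of watch_bow in the frame of hook between -0.008 and 0.008 m and z of watch_bow in the frame of hook between 0 and 0.006 m and value of joint gate below 0.05 rad and angle between watch's own x axis and vertical below 0.25 rad and linear speed of watch below 0.08 m/s); the robot touches nothing.
It fails at once if stopwatch and hook press on each other with more than 16 N (contact force between watch and hook above 16 N).
It fails at once if a bystander is moved by more than 20 mm (distance of any of spare, calculator, beaker, bulb, cylinder, tube_rack, reagent from where it was at the start of the episode above 0.02 m).
It also fails if it takes over 64 s, if anything falls off the work surface, if the arm or the gripper's body presses on something with over 40 N, if the wrist force passes 120 N, or if a joint passes its speed limit or range.

## Robot

A 7-joint arm with a two-finger parallel gripper is mounted at the origin on the work surface. World frame = base frame: x ahead of the robot, y to its left, z up, the work surface at z = 0. Lengths are in m, angles in rad, forces in N, time in s.
With the tool pointing down it reaches from about 0.425 to 1.025 m from the base axis. Payload 9.4 kg.
Tool frame: the origin (TCP) lies between the finger pads; the fingertips stand 22 mm ahead of it and the grasp point (between the pads) lies 3 mm ahead of it; z points along the fingers, y is the direction in which the jaws open and shut (so a half turn about z gives the same grasp; the last joint's range is limited). The gripper opens to 93 mm and grips with 3 to 60 N. Pads are 15 mm wide; open, the fingers measure 128 mm over their backs; the gripper's body (75 mm by 188 mm) begins 65 mm behind the grasp point.
Start: joints at [-1.213, 0.599, -0.003, 1.599, 0.002, 0.943, -0.08], TCP at [0.305, 0.658, 0.241] pointing down, gripper open.
Joint ranges: [-2.57, 2.57], [-0.35, 1.97], [-1.29, 1.29], [0.11, 2.56], [-1.05, 4.19], [0.11, 1.86], [-2.63, 2.63]. Speed limits (rad/s): [2.22, 2.22, 3.01, 3.01, 3.14, 3.14, 3.14].

## Interface

Orientations are given as a unit quaternion [w, x, y, z].
In Python, from rig import env gives the robot as it stands.
- The arm moves only by the shell command python3 -m inch 'ROWS' [FORCE]. ROWS is text: rows parted by semicolons, each of 7 numbers parted by spaces: the shift along the tool's x, y, z in cm, then the turn, a rotation vector about the tool's x, y, z in degrees, then the opening, from 0 (shut) to 1 (fully open). A call has exactly 8 rows; each row shifts and turns the commanded pose from where the row before left it, along the tool's axes as they then stand; what a row does not reach is not made up. A row lasts 1/10 s, in which the tool goes at most 50 mm and 8.59 degrees, less where a joint would pass 70% of its speed; a pose out of reach is approached as far as the arm can. A call with a gripper value outside its range is refused whole. The fingers move at their own pace and stop on an object; FORCE is the grip in N (left out, the last holds). Time passes only in rows, so rows that do not move let the fingers close, or fill a call up. It gives the time, the measured TCP pose, the force and the opening at its end, in the units of the state.
- env.get_obs(): the state, without advancing time (a new reading comes with each control period).
- env.snapshot(name): name is "scene" or "side" or "wrist"; returns a dict with "color" (384x512x3 uint8, red, green, blue), "fx", "fy", "cx", "cy" (pixels), "rvec" (rotation vector, rad) and "tvec" (3), from world to camera coordinates, as OpenCV has them. Camera axes: x right, y down, z forward; pixel columns grow to the right and rows downward; lengths in m; the calibration is good to about 2 mm. A picture is of the moment at which its call begins. There is no depth.
- env.finish_job(): hands the job in, once; it reports no verdict.
The state is a dict: "time": time; "joint_positions": joint angles; "joint_velocities": joint speeds; "joint_efforts": joint torques, N m; "tool_pos": TCP position; "tcp_rot": TCP orientation; "contact_force": force on the tool from outside, world axes, zero at the start; "ft_torque": the same for the moment, N m; "grip_width": finger opening in m.
Only numpy, scipy, OpenCV 4.12 (cv2) and the standard library are available. Lean on these libraries where they do the work, as an engineer would, in place of code of your own. Each camera call takes 0.05 s, during which the arm holds its last target.

## Working session

There is one attempt and no reset: what is moved stays moved. The work goes in short steps, Python scripts to look and compute and a shell command to move; the robot and the scene stay as the last step left them, time stands still between calls to the robot, and variables do not carry over. Pictures are saved under pics/ and viewed, and the job is handed in when it is done.

```bash
ls; mkdir -p pics; cat > h.py <<'E'
import numpy as np, cv2
from rig import env
from scipy.spatial.transform import Rotation as R
def cam(s):
    Rm=cv2.Rodrigues(np.array(s['rvec'],float))[0]; t=np.array(s['tvec'],float).ravel()
    return Rm,t
def ray(s,u,v):
    Rm,t=cam(s); d=Rm.T@np.array([(u-s['cx'])/s['fx'],(v-s['cy'])/s['fy'],1.]); return -Rm.T@t,d/np.linalg.norm(d)
def onz(s,u,v,z):
    o,d=ray(s,u,v); return o+d*(z-o[2])/d[2]
def proj(s,p):
    Rm,t=cam(s); c=Rm@np.array(p,float)+t; return np.array([s['fx']*c[0]/c[2]+s['cx'],s['fy']*c[1]/c[2]+s['cy']])
def tri(l):
    A=np.zeros((3,3));b=np.zeros(3);
    for s,u,v in l:
        o,d=ray(s,u,v);P=np.eye(3)-np.outer(d,d);A+=P;b+=P@o
    x=np.linalg.solve(A,b); return x,[np.round(proj(s,x)-[u,v],1) for s,u,v in l]
def save(s,n,crop=None,k=1):
    im=cv2.cvtColor(s['color'],cv2.COLOR_RGB2BGR)
    if crop: x0,y0,x1,y1=crop; im=im[y0:y1,x0:x1]
    im=cv2.resize(im,None,fx=k,fy=k,interpolation=cv2.INTER_CUBIC); cv2.imwrite('pics/'+n+'.png',im)
def snap(names):
    import pickle
    d={n:env.snapshot(n) for n in names}; return d
E
python3 - <<'E'
from h import *
import pickle
d=snap(['scene','side','wrist'])
pickle.dump(d,open('s0.pkl','wb'))
for n in d: save(d[n],'a_'+n,None,1.5); s=d[n]; print(n,ray(s,s['cx'],s['cy']),s['fx'])
o=env.get_obs(); print({k:np.round(v,4) for k,v in o.items()})
E
```

```text
pics
scene (array([ 1.28693742, -0.27673396,  0.98914154]), array([-0.63114701,  0.27476495, -0.72536727])) 373.06327050375126
side (array([ 0.46117899, -0.68765105,  1.06877008]), array([ 0.08050711,  0.61057001, -0.78785968])) 420.3663803758555
wrist (array([0.23840164, 0.68767342, 0.38335904]), array([ 0.23992696, -0.11194659, -0.96431479])) 266.6211271059595
{'time': np.float64(0.15), 'joint_positions': array([-1.2127,  0.5999, -0.0026,  1.5999,  0.0018,  0.9429, -0.0798]), 'joint_velocities': array([ 0.0014, -0.0037, -0.0005, -0.0011,  0.0005, -0.0019, -0.    ]), 'joint_efforts': array([ 2.60000e-03, -7.65585e+01,  1.49870e+00, -2.52564e+01,
       -5.24000e-02,  1.48000e-02,  1.00000e-04]), 'tool_pos': array([0.3053, 0.6572, 0.24  ]), 'tcp_rot': array([-1.000e-04,  2.157e-01,  9.765e-01, -6.000e-04]), 'contact_force': array([-0.0234,  0.7575, -0.1281]), 'ft_torque': array([ 0.0333, -0.0198,  0.0119]), 'grip_width': np.float64(0.093)}
```

View pics/a_scene.png

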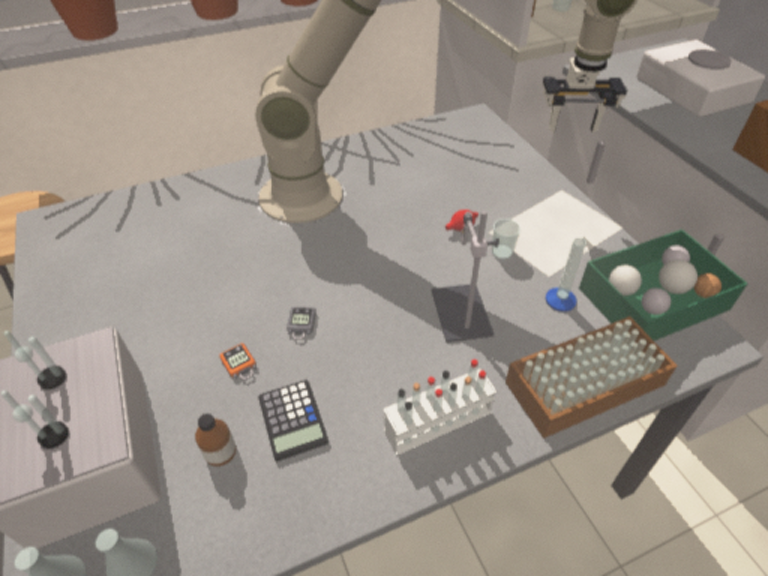

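View pics/a_side.png

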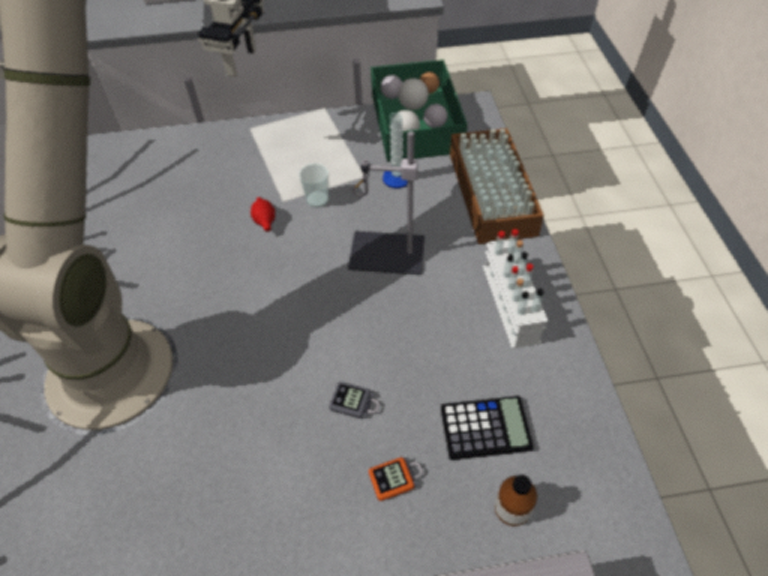

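View pics/a_wrist.png

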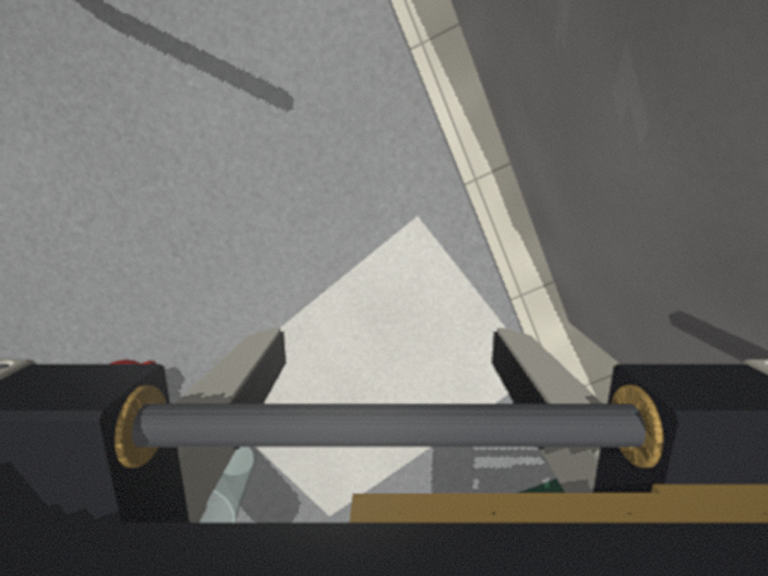

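```bash
python3 - <<'E'
from h import *
import pickle
d=pickle.load(open('s0.pkl','rb'))
save(d['scene'],'b1',(130,190,230,270),7)
save(d['side'],'b2',(230,290,300,345),8)
save(d['scene'],'b3',(280,130,350,235),5)
save(d['side'],'b4',(220,80,300,190),5)
for n in ['scene','side']:
    s=d[n]; hsv=cv2.cvtColor(s['color'],cv2.COLOR_RGB2HSV)
    m=cv2.inRange(hsv,(3,150,120),(18,255,255))
    nn,l,st,c=cv2.connectedComponentsWithStats(m)
    for i in range(1,nn):
        if st[i,4]>30: print(n,st[i],c[i],onz(s,*c[i],0.02))
E
```

```text
scene [147 230  22  20  81] [157.62962963 241.90123457] [ 0.52340287 -0.29892867  0.02      ]
side [246 305  30  28 225] [261.37333333 320.45333333] [ 0.50755095 -0.30636497  0.02      ]
```

View pics/b1.png

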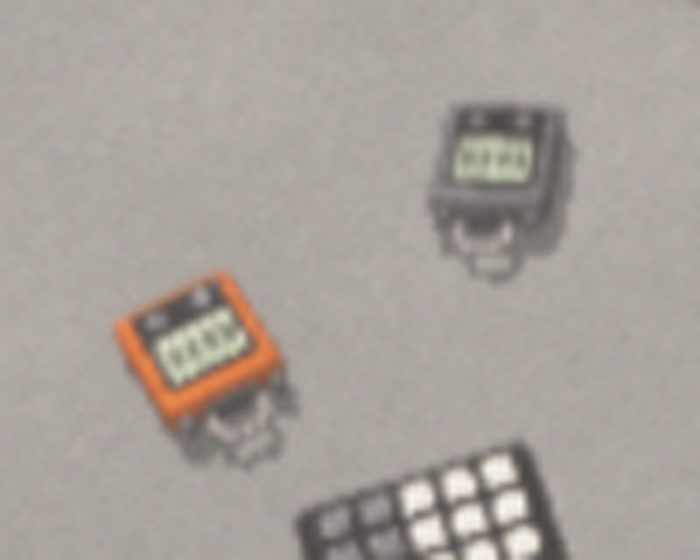

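View pics/b2.png

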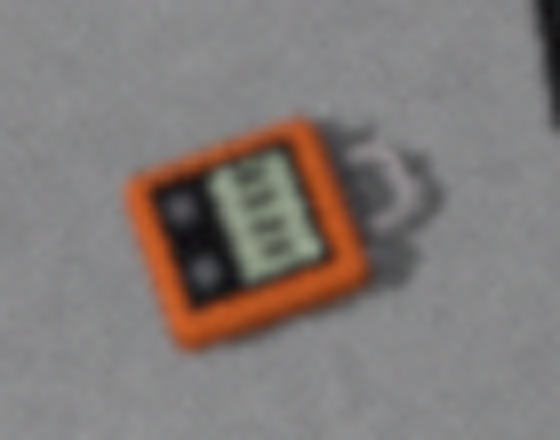

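View pics/b3.png

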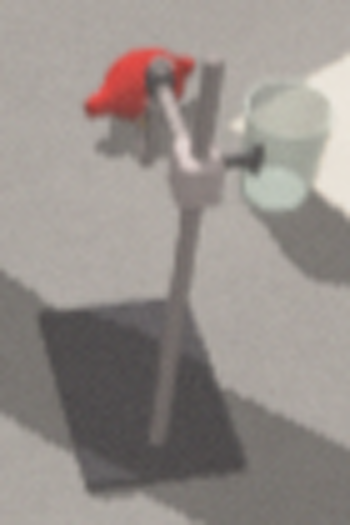

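View pics/b4.png

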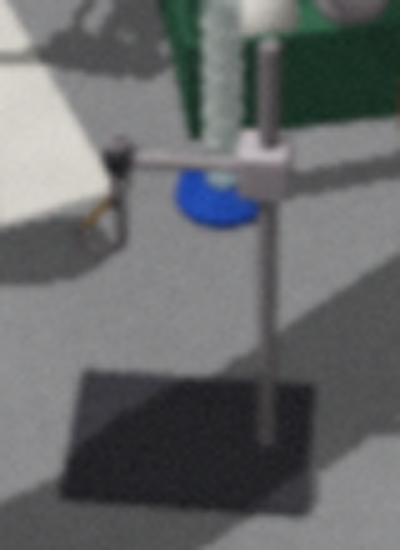

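```bash
python3 - <<'E'
from h import *
import pickle
d=pickle.load(open('s0.pkl','rb'))
A=d['scene'];B=d['side']
f1=lambda x,y:(A,130+x/7-.5+.07,190+y/7-.5+.07)
f2=lambda x,y:(B,230+x/8-.5+.06,290+y/8-.5+.06)
f3=lambda x,y:(A,280+x/5-.4,130+y/5-.4)
f4=lambda x,y:(B,220+x/5-.4,80+y/5-.4)
np.set_printoptions(precision=4,suppress=True)
print('watch corners side'); 
cs=[onz(*f2(*p),0.02) for p in [(128,180),(305,118),(372,275),(190,350)]]
print(np.array(cs),np.mean(cs,0)); print('len',[np.linalg.norm(cs[i]-cs[i-1]) for i in range(4)])
ca=[onz(*f1(*p),0.02) for p in [(220,272),(285,360),(175,425),(118,325)]]
print(np.array(ca),np.mean(ca,0)); print('len',[np.linalg.norm(ca[i]-ca[i-1]) for i in range(4)])
print('bow side',onz(*f2(405,188),0.01),'scene',onz(*f1(258,445),0.01))
print('base side',np.array([onz(*f4(*p),0.01) for p in [(85,370),(315,385),(308,512),(62,498)]]))
print('base scene',np.array([onz(*f3(*p),0.01) for p in [(40,312),(190,298),(243,465),(92,490)]]))
print('foot',onz(*f4(265,442),.01),onz(*f3(157,442),.01))
print('rodtop',tri([f4(268,42),f3(212,65)]),'block',tri([f4(120,156),f3(160,75)]))
print('rodtop z.34',onz(*f4(268,42),.34),onz(*f3(212,65),.34), 'block .252', onz(*f4(120,158),.252),onz(*f3(160,75),.252))
E
```

```text
watch corners side
[[ 0.4709 -0.2784  0.02  ]
 [ 0.5303 -0.2671  0.02  ]
 [ 0.5426 -0.321   0.02  ]
 [ 0.4828 -0.3351  0.02  ]] [ 0.5067 -0.3004  0.02  ]
len [np.float64(0.057931729689880467), np.float64(0.06041151626413663), np.float64(0.0552664584689594), np.float64(0.061516086992976636)]
[[ 0.4749 -0.2767  0.02  ]
 [ 0.5361 -0.2614  0.02  ]
 [ 0.5509 -0.3148  0.02  ]
 [ 0.4861 -0.3266  0.02  ]] [ 0.512  -0.2949  0.02  ]
len [np.float64(0.05109075672622621), np.float64(0.06310646876994269), np.float64(0.05539667542138933), np.float64(0.06584908146338639)]
bow side [ 0.5589 -0.2913  0.01  ] scene [ 0.5688 -0.2838  0.01  ]
base side [[0.5141 0.278  0.01  ]
 [0.6655 0.2385 0.01  ]
 [0.6407 0.132  0.01  ]
 [0.4861 0.1696 0.01  ]]
base scene [[0.4876 0.1779 0.01  ]
 [0.519  0.2834 0.01  ]
 [0.6672 0.2393 0.01  ]
 [0.6452 0.1375 0.01  ]]
foot [0.6236 0.1946 0.01  ] [0.6268 0.1964 0.01  ]
rodtop (array([0.6239, 0.1979, 0.3358]), [array([0.3, 0.7]), array([ 0.4, -0.7])]) block (array([0.5409, 0.2182, 0.2543]), [array([-0.3, -0.7]), array([-0.3,  0.6])])
rodtop z.34 [0.6227 0.196  0.34  ] [0.6301 0.1925 0.34  ] block .252 [0.5412 0.2162 0.252 ] [0.5365 0.2221 0.252 ]
```

```bash
cat >> h.py <<'E'
def toolR(psi,th):
    xw=np.array([np.cos(psi),np.sin(psi),0]); up=np.array([0,0,1.])
    z=np.sin(th)*xw-np.cos(th)*up; x=np.cos(th)*xw+np.sin(th)*up
    return R.from_matrix(np.c_[x,np.cross(z,x),z])
def cur():
    o=env.get_obs(); q=o['tcp_rot']; return o,np.array(o['tool_pos']),R.from_quat([q[1],q[2],q[3],q[0]])
def rows(p1,R1,n,g=1,via=None):
    o,p0,R0=cur(); dv=(R0.inv()*R1).as_rotvec(); dp=np.array(p1)-p0
    Rc=R0;pc=p0; out=[]
    for i in range(n):
        a=(i+1)/n; Rt=R0*R.from_rotvec(dv*a); pt=p0+dp*a
        sh=np.round(Rc.inv().apply(pt-pc)*100,2); tu=np.round(np.degrees((Rc.inv()*Rt).as_rotvec()),1)
        out.append(' '.join('%g'%v for v in [*sh,*tu,g])); pc=pc+Rc.apply(sh/100); Rc=Rc*R.from_rotvec(np.radians(tu))
    print('; '.join(out)); print('n',n,'dist/row mm',np.linalg.norm(dp)/n*1000,'deg/row',np.degrees(np.linalg.norm(dv))/n,'end',pc)
def st():
    o,p,Rr=cur(); print('t',o['time'],'p',np.round(p,4),'rot',np.round(Rr.as_matrix(),3).tolist(),'q',np.round(o['joint_positions'],2),'F',np.round(o['contact_force'],2),'M',np.round(o['ft_torque'],2),'w',o['grip_width'])
np.set_printoptions(precision=4,suppress=True)
E
python3 - <<'E'
from h import *
import pickle
d=pickle.load(open('s0.pkl','rb'))
print('spare',onz(d['side'],350/1.5,400/1.5,.02),'beaker',onz(d['side'],316/1.5,198/1.5,0),'bulb',onz(d['side'],263/1.5,213/1.5,.03),'bottle',onz(d['side'],514/1.5,515/1.5,0.0),'calc',onz(d['side'],487/1.5,428/1.5,.02),'cyl',onz(d['side'],397/1.5,180/1.5,.0))
rows([0.33,0.45,0.50],toolR(1.9,0),8)
E
```

```text
spare [ 0.4547 -0.146   0.02  ] beaker [0.4352 0.4064 0.    ] bulb [0.3124 0.348  0.03  ] bottle [ 0.6989 -0.3879  0.    ] calc [ 0.6885 -0.2395  0.02  ] cyl [0.636  0.4348 0.    ]
-1.37 -2.22 -3.25 -0 0 5.8 1; -1.59 -2.08 -3.25 -0 0 5.8 1; -1.79 -1.9 -3.24 -0 0 5.7 1; -1.97 -1.71 -3.25 -0 0 5.8 1; -2.14 -1.51 -3.25 -0 0 5.8 1; -2.27 -1.28 -3.25 -0 0 5.8 1; -2.4 -1.05 -3.24 -0 0 5.8 1; -2.48 -0.8 -3.25 -0 0 5.7 1
n 8 dist/row mm 41.678190801736356 deg/row 5.778839046298043 end [0.33 0.45 0.5 ]
```

```bash
python3 -m inch '-1.4 -2.2 -3.2 0 0 5.8 1; -1.6 -2.1 -3.2 0 0 5.8 1; -1.8 -1.9 -3.2 0 0 5.8 1; -2 -1.7 -3.2 0 0 5.8 1; -2.1 -1.5 -3.2 0 0 5.8 1; -2.3 -1.3 -3.2 0 0 5.8 1; -2.4 -1 -3.2 0 0 5.8 1; -2.5 -0.8 -3.2 0 0 5.8 1'
python3 - <<'E'
from h import *
st()
rows([0.44,0.09,0.50],toolR(1.0,0),8)
E
```

```text
time: 0.95
tool_pos: [0.3307, 0.4484, 0.4978]
tcp_rot: [-0.0, 0.585, 0.811, -0.0]
contact_force: [0.5, 0.1, 0.0]
grip_width: 0.0926
t 0.95 p [0.3307 0.4484 0.4978] rot [[-0.316, 0.949, -0.0], [0.949, 0.316, -0.0], [-0.0, -0.0, -1.0]] q [-1.22  0.19  0.23  1.62 -0.05  1.33 -0.66] F [0.45 0.11 0.01] M [-0.06 -0.06  0.02] w 0.09261776085414758
-4.68 -0.12 -0.03 -0 0 6.4 1; -4.67 0.4 -0.03 -0 0 6.4 1; -4.59 0.92 -0.02 -0 0 6.4 1; -4.46 1.42 -0.03 -0 0 6.4 1; -4.28 1.92 -0.03 -0 0 6.4 1; -4.03 2.37 -0.03 -0 0 6.4 1; -3.75 2.82 -0.02 -0 0 6.4 1; -3.4 3.21 -0.03 -0 0 6.4 1
n 8 dist/row mm 46.83270788776226 deg/row 6.394047498801011 end [0.44 0.09 0.5 ]
```

```bash
python3 -m inch '-4.7 -0.1 0 0 0 6.4 1; -4.7 0.4 0 0 0 6.4 1; -4.6 0.9 0 0 0 6.4 1; -4.5 1.4 0 0 0 6.4 1; -4.3 1.9 0 0 0 6.4 1; -4 2.4 0 0 0 6.4 1; -3.7 2.8 0 0 0 6.4 1; -3.4 3.2 0 0 0 6.4 1'
python3 - <<'E'
from h import *
st()
rows([0.49,-0.28,0.35],toolR(0.215,0.26),9)
E
```

```text
time: 1.75
tool_pos: [0.4416, 0.0895, 0.4967]
tcp_rot: [-0.0, 0.878, 0.479, 0.0]
contact_force: [0.6, -0.1, -0.1]
grip_width: 0.0927
t 1.75 p [0.4416 0.0895 0.4967] rot [[0.541, 0.841, 0.0], [0.841, -0.541, 0.001], [0.001, -0.0, -1.0]] q [-0.88  0.01  0.57  1.83 -0.01  1.3  -0.88] F [ 0.59 -0.09 -0.14] M [ 0.02  0.04 -0.03] w 0.09267490854715432
-3.16 2.67 1.63 -0.7 1.6 5 1; -2.96 2.93 1.57 -0.6 1.5 4.9 1; -2.75 3.15 1.54 -0.7 1.6 5 1; -2.5 3.36 1.5 -0.6 1.6 4.9 1; -2.25 3.55 1.47 -0.7 1.5 5 1; -1.97 3.71 1.46 -0.6 1.6 5 1; -1.67 3.86 1.45 -0.7 1.6 4.9 1; -1.39 3.97 1.45 -0.6 1.5 5 1; -1.07 4.07 1.46 -0.7 1.6 5 1
n 9 dist/row mm 44.50139127550557 deg/row 5.243426936093194 end [ 0.49 -0.28  0.35]
```

```bash
python3 -m inch '-3.2 2.7 1.6 -0.7 1.6 5 1; -3 2.9 1.6 -0.7 1.6 5 1; -2.8 3.1 1.5 -0.7 1.6 5 1; -2.5 3.4 1.5 -0.7 1.6 5 1; -2.2 3.6 1.5 -0.7 1.6 5 1; -2 3.7 1.5 -0.7 1.6 5 1; -1.7 3.9 1.5 -0.7 1.6 5 1; -1.4 4 1.5 -0.7 1.6 5 1'
python3 - <<'E'
from h import *
st()
rows([0.47,-0.305,0.22],toolR(0.215,0.26),8)
E
```

```text
time: 2.55
tool_pos: [0.4853, -0.2403, 0.3647]
tcp_rot: [-0.01, 0.982, 0.148, 0.12]
contact_force: [0.8, 0.7, 0.3]
grip_width: 0.093
t 2.55 p [ 0.4853 -0.2403  0.3647] rot [[0.928, 0.293, 0.232], [0.288, -0.956, 0.056], [0.238, 0.015, -0.971]] q [-0.28  0.24  0.91  2.02 -0.49  0.87 -0.37] F [0.75 0.7  0.27] M [0.   0.38 0.01] w 0.0929750504936597
-0.84 0.69 1.67 -0 0.1 0.6 1; -0.84 0.7 1.66 -0.1 0.2 0.6 1; -0.83 0.7 1.67 -0 0.1 0.6 1; -0.83 0.72 1.66 -0.1 0.2 0.6 1; -0.83 0.72 1.66 -0 0.1 0.6 1; -0.82 0.72 1.66 -0.1 0.1 0.6 1; -0.82 0.74 1.66 0 0.2 0.6 1; -0.82 0.74 1.66 -0 0.1 0.6 1
n 8 dist/row mm 19.904955345946306 deg/row 0.613133506067872 end [ 0.47  -0.305  0.22 ]
```

```bash
python3 -m inch '-0.8 0.7 1.7 0 0.15 0.6 1; -0.8 0.7 1.7 0 0.15 0.6 1; -0.8 0.7 1.7 0 0.15 0.6 1; -0.8 0.7 1.7 0 0.15 0.6 1; -0.8 0.7 1.6 0 0.15 0.6 1; -0.8 0.7 1.6 0 0.15 0.6 1; -0.8 0.8 1.6 0 0.15 0.6 1; -0.8 0.8 1.6 0 0.15 0.6 1'
python3 - <<'E'
from h import *
import pickle
st()
s=env.snapshot('wrist'); pickle.dump(s,open('w1.pkl','wb')); save(s,'c_wrist',None,1.5); print(ray(s,s['cx'],s['cy']))
E
```

```text
time: 3.35
tool_pos: [0.4719, -0.3035, 0.2211]
tcp_rot: [-0.017, 0.986, 0.108, 0.128]
contact_force: [-0.8, -0.2, 0.2]
grip_width: 0.0929
t 3.35 p [ 0.4719 -0.3035  0.2211] rot [[0.944, 0.217, 0.249], [0.208, -0.976, 0.062], [0.257, -0.006, -0.966]] q [ 0.09  0.46  0.69  2.15 -0.88  0.66  0.07] F [-0.75 -0.23  0.23] M [-0.1   0.41  0.03] w 0.09292927418939362
(array([ 0.5049, -0.2977,  0.3786]), array([-0.0094,  0.0052, -0.9999]))
```

View pics/c_wrist.png

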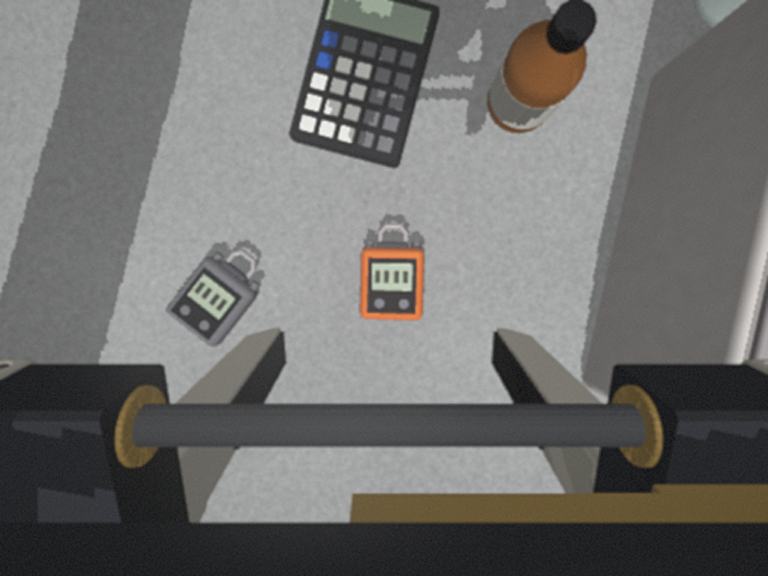

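```bash
python3 - <<'E'
from h import *
import pickle
s=pickle.load(open('w1.pkl','rb')); im=s['color']; hsv=cv2.cvtColor(im,cv2.COLOR_RGB2HSV)
m=cv2.inRange(hsv,(3,130,80),(20,255,255)); m[:150]=0; m[230:]=0;m[:,:220]=0;m[:,300:]=0
c=np.vstack(cv2.findContours(m,cv2.RETR_EXTERNAL,cv2.CHAIN_APPROX_NONE)[0])
r=cv2.minAreaRect(c);b=cv2.boxPoints(r);print(r,b.tolist())
w=np.array([onz(s,*p,0.02) for p in b]); print(w,w.mean(0)); print([ (np.linalg.norm(w[i]-w[i-1]),np.degrees(np.arctan2(*(w[i]-w[i-1])[1::-1]))) for i in range(4)])
bow=onz(s,392/1.5,223/1.5,.01); print('bow',bow)
ctr=w.mean(0); psi=np.arctan2(bow[1]-ctr[1],bow[0]-ctr[0]); print(psi, np.linalg.norm((bow-ctr)[:2]))
E
```

```text
((260.9347229003906, 188.7838592529297), (40.98326873779297, 46.9237060546875), 1.6365771293640137) [[239.7813720703125, 211.65090942382812], [241.12152099609375, 164.746337890625], [282.08807373046875, 165.91680908203125], [280.7479248046875, 212.82138061523438]]
[[ 0.4693 -0.2769  0.02  ]
 [ 0.5313 -0.265   0.02  ]
 [ 0.5417 -0.3191  0.02  ]
 [ 0.4798 -0.3311  0.02  ]] [ 0.5055 -0.298   0.02  ]
[(np.float64(0.05515705080455245), np.float64(100.94199455645953)), (np.float64(0.06313889247853484), np.float64(10.875327179563186)), (np.float64(0.05507738410556874), np.float64(-79.12761037201489)), (np.float64(0.06307194011872086), np.float64(-169.05233587228284))]
bow [ 0.5598 -0.2865  0.01  ]
0.20859400264671263 0.05542910007220192
```

```bash
python3 - <<'E'
from h import *
rows([0.5134,-0.2964,0.026],toolR(0.2,0.26),8)
E
```

```text
-0.09 0.04 2.47 -0.1 0 0.1 1; -0.09 0.03 2.47 -0.1 0 0.1 1; -0.09 0.02 2.47 -0 0.1 0.1 1; -0.1 0.03 2.47 -0.1 -0 0.1 1; -0.09 0.02 2.47 -0.1 0 0.1 1; -0.09 0.02 2.47 -0.1 0 0.1 1; -0.1 0.02 2.47 -0.1 0 0.1 1; -0.09 0.01 2.47 -0 0.1 0.1 1
n 8 dist/row mm 24.71980305521859 deg/row 0.13338295880444126 end [ 0.5134 -0.2964  0.026 ]
```

```bash
python3 -m inch '-0.1 0.03 2.5 0 0 0.1 1; -0.1 0.03 2.5 0 0 0.1 1; -0.1 0.03 2.5 -0.1 0 0.1 1; -0.1 0 2.5 -0.1 0 0.1 1; -0.1 0 2.5 -0.1 0 0.1 1; -0.1 0 2.5 -0.1 0 0 1; -0.1 0 1.5 0 0 0 1; 0 0 0 0 0 0 1'
python3 - <<'E'
from h import *
st()
rows([0.5134,-0.2964,0.026],toolR(0.2,0.26),8)
E
```

```text
time: 4.2
tool_pos: [0.5065, -0.2956, 0.0593]
tcp_rot: [-0.015, 0.986, 0.103, 0.128]
contact_force: [-0.0, 0.2, -0.3]
grip_width: 0.0931
t 4.2 p [ 0.5065 -0.2956  0.0593] rot [[0.946, 0.207, 0.25], [0.199, -0.978, 0.057], [0.256, -0.004, -0.967]] q [ 0.54  0.67 -0.03  2.18 -1.03  0.19  0.17] F [-0.01  0.24 -0.29] M [-0.1   0.38 -0.04] w 0.0931103028931661
-0.03 0.03 0.42 -0 0 0 1; -0.02 0.03 0.43 -0.1 0 0.1 1; -0.03 0.03 0.42 -0 0 0 1; -0.03 0.02 0.42 -0.1 0 0.1 1; -0.03 0.03 0.43 -0 0 0 1; -0.02 0.03 0.42 -0.1 0 0.1 1; -0.03 0.03 0.42 0 0.1 0 1; -0.03 0.02 0.43 -0 -0 0.1 1
n 8 dist/row mm 4.249936126990979 deg/row 0.06517375667107339 end [ 0.5134 -0.2964  0.026 ]
```

```bash
python3 -m inch '-0.03 0.03 0.4 0 0 0 1; -0.03 0.03 0.4 0 0 0 1; -0.03 0.03 0.4 0 0 0 1; -0.03 0.03 0.4 0 0 0 1; -0.03 0.03 0.4 0 0 0 1; -0.03 0.03 0.4 0 0 0 1; -0.03 0.03 0.4 0 0 0 1; -0.03 0.03 0.4 0 0 0 1'
python3 - <<'E'
from h import *
st()
rows([0.5134,-0.2964,0.026],toolR(0.2,0.26),8)
s=env.snapshot('wrist');save(s,'d_wrist',None,1.5)
E
```

```text
time: 5.0
tool_pos: [0.5135, -0.2974, 0.0295]
tcp_rot: [-0.015, 0.986, 0.103, 0.128]
contact_force: [-0.3, 0.2, -0.5]
grip_width: 0.0929
t 5.0 p [ 0.5135 -0.2974  0.0295] rot [[0.946, 0.207, 0.249], [0.2, -0.978, 0.056], [0.256, -0.004, -0.967]] q [ 0.61  0.73 -0.12  2.17 -1.05  0.11  0.19] F [-0.27  0.17 -0.45] M [-0.08  0.39 -0.01] w 0.09285638077249889
-0.01 -0.01 0.04 -0 0 0.1 1; -0.01 -0.01 0.04 -0.1 0 0 1; -0.01 -0.02 0.05 -0 0 0.1 1; -0.01 -0.01 0.04 -0.1 0 0 1; -0.01 -0.01 0.04 -0 0.1 0.1 1; -0.01 -0.01 0.04 -0 -0 0 1; -0.01 -0.01 0.05 -0.1 -0 0.1 1; -0.01 -0.01 0.04 -0 -0 0 1
n 8 dist/row mm 0.44781520236469735 deg/row 0.06931249085385174 end [ 0.5134 -0.2964  0.026 ]
```

View pics/d_wrist.png

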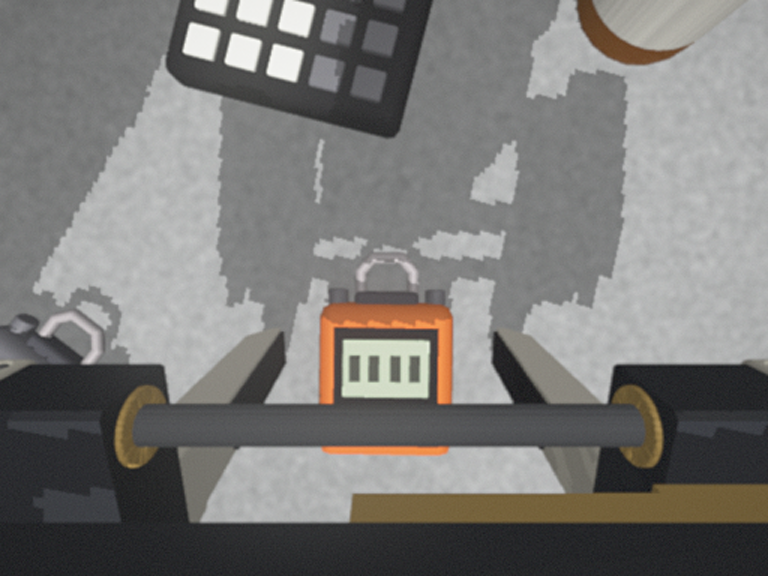

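```bash
python3 - <<'E'
from h import *
rows([0.5134,-0.2964,0.0262],toolR(0.2,0.14),8)
E
```

```text
-0.01 -0.02 0.04 -0 -0.8 0.1 1; -0.01 -0.01 0.03 -0.1 -0.9 0 1; -0.01 -0.02 0.04 -0 -0.8 0.1 1; -0 -0.01 0.03 -0 -0.9 0.1 1; -0.01 -0.02 0.04 -0.1 -0.8 0 1; -0.01 -0.01 0.03 -0 -0.9 0.1 1; -0.01 -0.02 0.04 -0 -0.8 0 1; -0 -0.01 0.03 -0.1 -0.9 0.1 1
n 8 dist/row mm 0.3933257690778526 deg/row 0.849111858197572 end [ 0.5134 -0.2964  0.0262]
```

```bash
python3 -m inch '0 0 0 0 -1 0 1; 0 0 0 0 -1 0 1; 0 0 0 0 -1 0 1; 0 0 0 0 -1 0 1; 0 -0.05 0.1 0 -1 0 1; 0 -0.05 0.1 0 -1 0 1; 0 0 0.1 0 -1 0 1; 0 0 0 0 0 0 1'
python3 - <<'E'
from h import *
st()
rows([0.5134,-0.2964,0.0262],toolR(0.2,0.14),8)
E
```

```text
time: 5.85
tool_pos: [0.5147, -0.2958, 0.0267]
tcp_rot: [-0.008, 0.992, 0.105, 0.068]
contact_force: [0.3, 0.0, -0.5]
grip_width: 0.093
t 5.85 p [ 0.5147 -0.2958  0.0267] rot [[0.969, 0.209, 0.132], [0.207, -0.978, 0.031], [0.136, -0.002, -0.991]] q [ 0.33  0.75  0.21  2.13 -0.94  0.29  0.03] F [ 0.35  0.02 -0.55] M [-0.04  0.26 -0.01] w 0.09300484418059181
-0.02 0 0 -0 0 0.1 1; -0.02 0.01 0.01 -0.1 0.1 0 1; -0.01 0 0 0 -0 0.1 1; -0.02 0.01 0.01 -0 0 0.1 1; -0.02 0 0 -0 0 0.1 1; -0.02 0.01 0.01 -0.1 0.1 0 1; -0.01 -0 -0 0 -0 0.1 1; -0.02 0 0 -0 0 0.1 1
n 8 dist/row mm 0.1874615807668761 deg/row 0.08275174744641299 end [ 0.5134 -0.2964  0.0262]
```

Close with 50 N... grip firmly.

```bash
python3 -m inch '-0.05 0 0 0 0 0.3 0.7; -0.05 0 0 0 0 0.3 0.6; 0 0 0 0 0 0 0.5; 0 0 0 0 0 0 0.3; 0 0 0 0 0 0 0; 0 0 0 0 0 0 0; 0 0 0 0 0 0 0; 0 0 0 0 0 0 0' 55
python3 - <<'E'
from h import *
st()
E
```

```text
time: 6.65
tool_pos: [0.5128, -0.2967, 0.0269]
tcp_rot: [-0.009, 0.993, 0.099, 0.068]
contact_force: [-0.9, -0.9, 2.1]
grip_width: 0.0577
t 6.65 p [ 0.5128 -0.2967  0.0269] rot [[0.971, 0.197, 0.132], [0.195, -0.98, 0.031], [0.136, -0.004, -0.991]] q [ 0.33  0.75  0.21  2.13 -0.94  0.29  0.02] F [-0.91 -0.92  2.05] M [-0.19  0.48  0.05] w 0.05771834662662718
```

```bash
python3 - <<'E'
from h import *
rows([0.50,-0.27,0.33],toolR(0.1,0.14),8,0)
E
```

```text
0.42 -0.37 -3.77 -0.1 0 0.7 0; 0.42 -0.38 -3.76 -0.1 0.1 0.7 0; 0.43 -0.37 -3.77 -0.2 -0 0.7 0; 0.41 -0.36 -3.76 -0.1 0 0.7 0; 0.42 -0.36 -3.77 -0.1 0 0.7 0; 0.4 -0.36 -3.77 -0.2 0.1 0.7 0; 0.41 -0.36 -3.77 -0.1 -0 0.7 0; 0.41 -0.35 -3.77 -0.1 0 0.7 0
n 8 dist/row mm 38.073785807540126 deg/row 0.7057702450824633 end [ 0.5  -0.27  0.33]
```

```bash
python3 -m inch '0.2 0 -1.5 0 0 0 0; 0.4 -0.3 -2.5 -0.1 0 0.7 0; 0.4 -0.4 -3.8 -0.1 0 0.7 0; 0.4 -0.4 -3.8 -0.1 0 0.7 0; 0.4 -0.4 -3.8 -0.1 0 0.7 0; 0.4 -0.4 -3.8 -0.1 0 0.7 0; 0.4 -0.4 -3.8 -0.1 0 0.7 0; 0.4 -0.4 -3.8 -0.1 0 0.7 0'
python3 - <<'E'
from h import *
st()
rows([0.42,0.05,0.33],toolR(-0.1,0.14),8,0)
E
```

```text
time: 7.45
tool_pos: [0.5017, -0.2713, 0.2978]
tcp_rot: [-0.006, 0.996, 0.056, 0.067]
contact_force: [0.4, 0.5, -0.9]
grip_width: 0.0574
t 7.45 p [ 0.5017 -0.2713  0.2978] rot [[0.985, 0.112, 0.134], [0.11, -0.994, 0.019], [0.135, -0.004, -0.991]] q [-0.12  0.38  0.78  2.   -0.5   0.82 -0.52] F [ 0.42  0.46 -0.95] M [ 0.03  0.25 -0.01] w 0.057394924656334854
-0.51 -4.11 -0.46 -0.2 0 1.5 0; -0.62 -4.09 -0.47 -0.3 0.1 1.5 0; -0.72 -4.07 -0.5 -0.2 0 1.5 0; -0.83 -4.05 -0.5 -0.3 0 1.5 0; -0.93 -4.02 -0.54 -0.2 0.1 1.5 0; -1.04 -4 -0.54 -0.2 0 1.5 0; -1.14 -3.96 -0.56 -0.3 0.1 1.5 0; -1.25 -3.93 -0.58 -0.2 -0 1.5 0
n 8 dist/row mm 41.64194080540038 deg/row 1.5190130689699382 end [0.42 0.05 0.33]
```

```bash
python3 -m inch '-0.5 -4.1 -0.5 -0.2 0 1.5 0; -0.6 -4.1 -0.5 -0.3 0.1 1.5 0; -0.7 -4.1 -0.5 -0.2 0 1.5 0; -0.8 -4 -0.5 -0.3 0 1.5 0; -0.9 -4 -0.5 -0.2 0.1 1.5 0; -1 -4 -0.5 -0.2 0 1.5 0; -1.1 -4 -0.6 -0.3 0.1 1.5 0; -1.2 -3.9 -0.6 -0.2 0 1.5 0'
python3 - <<'E'
from h import *
st()
rows([0.41,0.25,0.30],toolR(-0.255,0.14),8,0)
E
```

```text
time: 8.25
tool_pos: [0.4222, 0.0483, 0.3291]
tcp_rot: [0.003, 0.996, -0.049, 0.07]
contact_force: [0.9, -0.2, -0.7]
grip_width: 0.0576
t 8.25 p [0.4222 0.0483 0.3291] rot [[0.985, -0.099, 0.139], [-0.098, -0.995, -0.014], [0.14, -0.0, -0.99]] q [-1.24  0.06  1.04  2.25 -0.01  0.73 -1.86] F [ 0.92 -0.23 -0.7 ] M [ 0.01  0.28 -0.01] w 0.05763851440597727
-0.45 -2.49 0.3 -0.2 -0 1.1 0; -0.49 -2.49 0.3 -0.1 -0 1.1 0; -0.55 -2.48 0.29 -0.2 -0 1.1 0; -0.59 -2.46 0.28 -0.1 -0 1.1 0; -0.64 -2.46 0.28 -0.2 -0 1.1 0; -0.68 -2.44 0.27 -0.1 -0 1.1 0; -0.73 -2.43 0.27 -0.2 -0 1.1 0; -0.78 -2.42 0.26 -0.2 -0 1.1 0
n 8 dist/row mm 25.52068527091534 deg/row 1.1158210383092015 end [0.41 0.25 0.3 ]
```

```bash
python3 -m inch '-0.4 -2.5 0.3 -0.2 0 1.1 0; -0.5 -2.5 0.3 -0.2 0 1.1 0; -0.5 -2.5 0.3 -0.2 0 1.1 0; -0.6 -2.5 0.3 -0.2 0 1.1 0; -0.6 -2.5 0.3 -0.2 0 1.1 0; -0.7 -2.4 0.3 -0.2 0 1.1 0; -0.7 -2.4 0.3 -0.2 0 1.1 0; -0.8 -2.4 0.3 -0.2 0 1.1 0'
python3 - <<'E'
from h import *
import pickle
st()
d=snap(['wrist','scene','side']); pickle.dump(d,open('s2.pkl','wb'))
save(d['wrist'],'e_wrist',None,1.5)
save(d['side'],'e_side',(180,60,310,170),6)
save(d['scene'],'e_scene',(240,100,370,210),6)
E
```

```text
time: 9.05
tool_pos: [0.4117, 0.2496, 0.2977]
tcp_rot: [0.012, 0.989, -0.126, 0.069]
contact_force: [0.5, 0.3, -1.2]
grip_width: 0.0575
t 9.05 p [0.4117 0.2496 0.2977] rot [[0.958, -0.252, 0.134], [-0.249, -0.968, -0.042], [0.14, 0.006, -0.99]] q [-1.47  0.28  0.94  2.17 -0.18  0.72 -2.25] F [ 0.47  0.3  -1.21] M [0.06 0.34 0.04] w 0.057537299671574435
```

View pics/e_wrist.png

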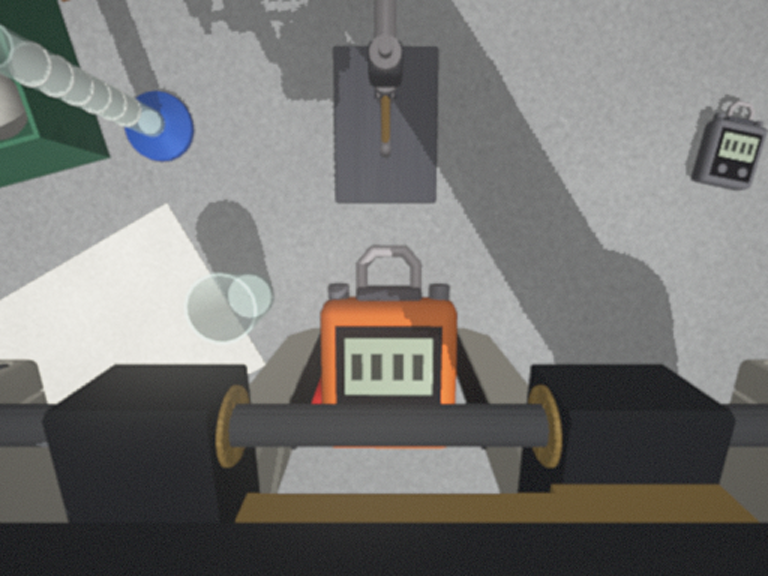

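View pics/e_side.png

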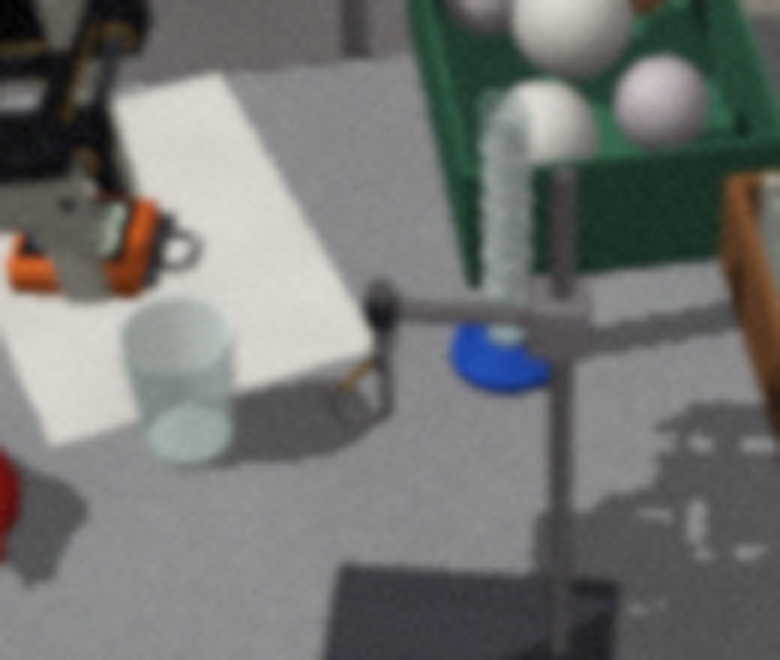

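View pics/e_scene.png

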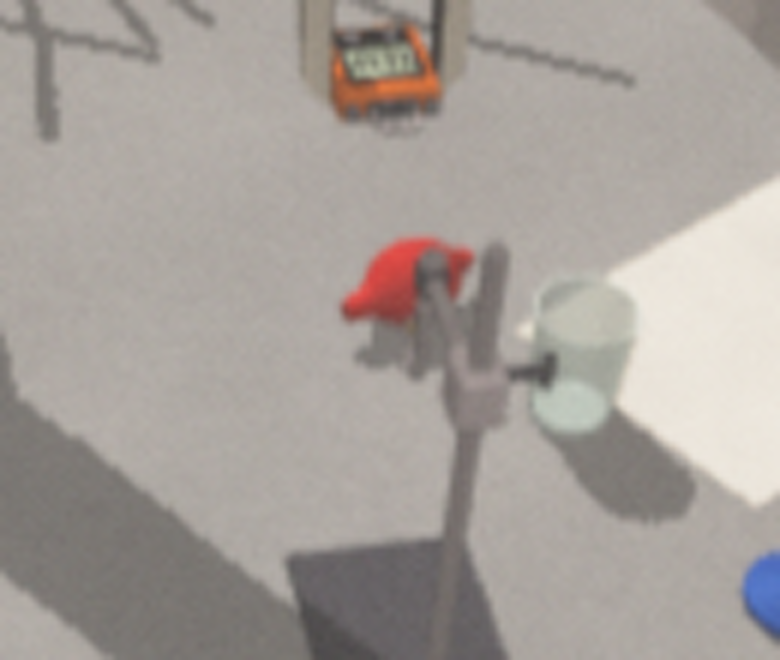

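```bash
cat > m.py <<'E'
from h import *
# grasp-time relation
Rg=toolR(0.198,0.136); pg=np.array([.5128,-.2967,.0269]); psi=0.198
bar_w=np.array([.5055,-.298,0])+0.053*np.array([np.cos(psi),np.sin(psi),0])+[0,0,.01]
bt=Rg.inv().apply(bar_w-pg)
def bar():
    o,p,Rr=cur(); return p+Rr.apply(bt)
E
python3 - <<'E'
from m import *
import pickle
d=pickle.load(open('s2.pkl','rb')); s=d['wrist']
print('bt',bt,'bar kin',bar(), 'px',proj(s,bar())*1.5)
k=lambda u,v:(s,u/1.5,v/1.5)
print('nose',onz(*k(385,149),.2005),'bar img',onz(*k(389,250),bar()[2]))
print('gate hinge?',onz(*k(386,93),.222),'gate end',onz(*k(386,142),.201),'block',onz(*k(385,50),.261))
b=np.array([onz(*k(*p),.01) for p in [(333,46),(438,46),(438,203),(333,203)]]); print(b)
m1=(b[0]+b[1])/2;m2=(b[2]+b[3])/2; ps=np.arctan2(*(m1-m2)[1::-1]); print('yaw',ps)
save(s,'f_w',(200,0,320,180),5) if 0 else None
im=cv2.cvtColor(s['color'],cv2.COLOR_RGB2BGR)[20:185,225:300]; cv2.imwrite('pics/f_hook.png',cv2.resize(im[:100],None,fx=6,fy=6,interpolation=cv2.INTER_CUBIC)); cv2.imwrite('pics/f_bow.png',cv2.resize(im[130:],None,fx=8,fy=8,interpolation=cv2.INTER_CUBIC))
E
```

```text
bt [ 0.0429 -0.0002  0.0229] bar kin [0.4559 0.2385 0.2808] px [385.6484 251.8452]
nose [0.5127 0.2241 0.2005] bar img [0.4563 0.2369 0.2808]
gate hinge? [0.5365 0.2173 0.222 ] gate end [0.5163 0.2225 0.201 ] block [0.5414 0.2165 0.261 ]
[[0.6635 0.2404 0.01  ]
 [0.6365 0.1357 0.01  ]
 [0.4821 0.1733 0.01  ]
 [0.5107 0.2831 0.01  ]]
yaw -0.255302304992443
```

View pics/f_hook.png

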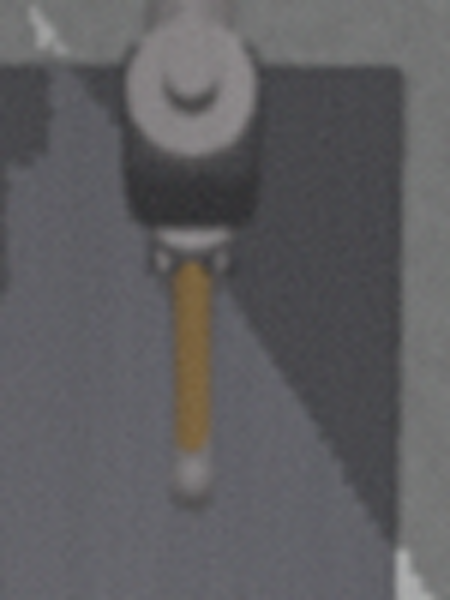

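View pics/f_bow.png

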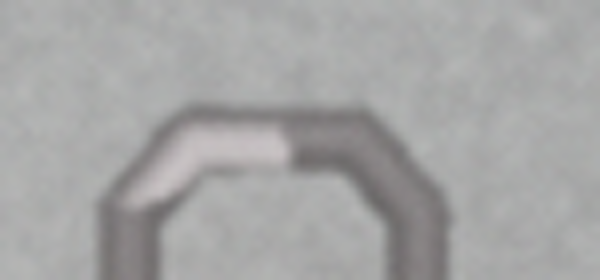

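```bash
cat >> m.py <<'E'
YH=-0.255
xh=np.array([np.cos(YH),np.sin(YH),0]); yh=np.array([-np.sin(YH),np.cos(YH),0])
def hf(p,H): d=np.asarray(p)-H; return np.array([d@xh,d@yh,d[2]])*1000
E
python3 - <<'E'
from m import *
import pickle
d=pickle.load(open('s2.pkl','rb')); s=d['wrist']
N=onz(s,256.4,100.75,.197); H=N+.0135*xh; H[2]=.18
B=onz(s,258.8,166.8,.2808)
print('H',H,'bar',B,'bar in hook mm',hf(B,H), 'kin',hf(bar(),H))
# refined tool offset of bar from image
o,p,Rr=cur(); print('bt img',Rr.inv().apply(B-p),bt)
E
```

```text
H [0.5253 0.2211 0.18  ] bar [0.4563 0.2373 0.2808] bar in hook mm [-70.8611  -1.7411 100.8   ] kin [-71.5531  -0.6648 100.803 ]
bt img [0.0436 0.0009 0.023 ] [ 0.0429 -0.0002  0.0229]
```

```bash
python3 - <<'E'
from m import *
o,p,Rr=cur()
rows(p+(.0494*xh+.0017*yh)+[0,0,-.0558],toolR(YH,0.14),8,0)
E
```

```text
0.51 -0.02 0.78 0.1 -0 0 0; 0.52 -0.03 0.77 0 -0 0.1 0; 0.51 -0.02 0.78 0.1 -0 -0 0; 0.51 -0.02 0.78 0 -0 0 0; 0.52 -0.03 0.78 0.1 -0 0.1 0; 0.51 -0.02 0.77 0 -0.1 -0 0; 0.51 -0.02 0.78 0.1 0 0 0; 0.52 -0.02 0.78 0 0 0.1 0
n 8 dist/row mm 9.318068804747046 deg/row 0.06269619036339248 end [0.4599 0.239  0.2416]
```

```bash
python3 -m inch '0.5 0 0.8 0 0 0 0; 0.5 0 0.8 0.1 0 0 0; 0.5 0 0.8 0 0 0 0; 0.5 -0.05 0.8 0.1 0 0 0; 0.5 -0.05 0.8 0 0 0 0; 0.5 -0.05 0.8 0.1 0 0.1 0; 0.5 -0.05 0.7 0 0 0 0; 0.5 0 0.7 0.1 0 0 0'
python3 - <<'E'
from m import *
import pickle
st()
d=snap(['wrist','side']); pickle.dump(d,open('s3.pkl','wb')); s=d['wrist']
im=cv2.cvtColor(s['color'],cv2.COLOR_RGB2BGR)[50:190,200:320]; cv2.imwrite('pics/g_w.png',cv2.resize(im,None,fx=5,fy=5,interpolation=cv2.INTER_CUBIC)[:600])
save(d['side'],'g_side',(200,80,280,160),7)
E
```

```text
time: 10.0
tool_pos: [0.4599, 0.2379, 0.2418]
tcp_rot: [0.009, 0.989, -0.127, 0.07]
contact_force: [0.5, 0.4, -0.9]
grip_width: 0.0575
t 10.0 p [0.4599 0.2379 0.2418] rot [[0.958, -0.252, 0.136], [-0.25, -0.968, -0.035], [0.141, -0.001, -0.99]] q [-1.23  0.4   0.79  2.17 -0.33  0.6  -2.05] F [ 0.47  0.43 -0.88] M [0.08 0.35 0.01] w 0.05750536703590853
```

View pics/g_w.png

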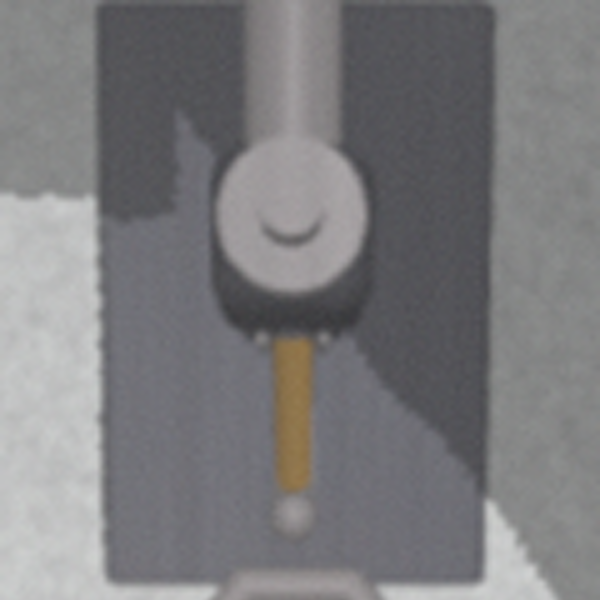

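View pics/g_side.png

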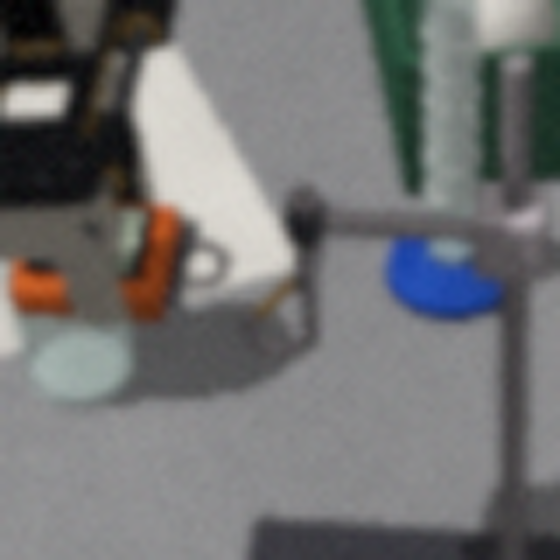

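```bash
python3 - <<'E'
from m import *
import pickle
d=pickle.load(open('s3.pkl','rb')); s=d['wrist']
im=cv2.cvtColor(s['color'],cv2.COLOR_RGB2BGR)[140:210,210:310]; cv2.imwrite('pics/g_b.png',cv2.resize(im,None,fx=8,fy=8,interpolation=cv2.INTER_CUBIC))
E
```

```text
(no output)
```

View pics/g_b.png

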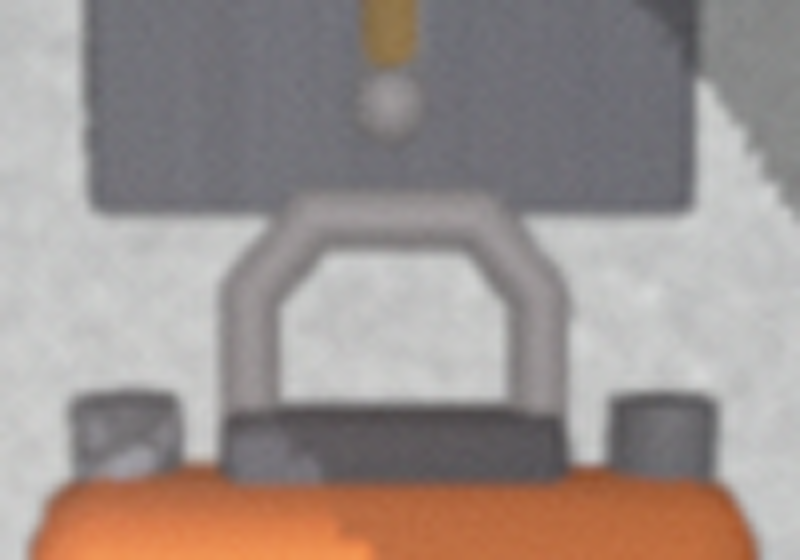

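```bash
python3 - <<'E'
from m import *
import pickle
d=pickle.load(open('s3.pkl','rb')); s=d['wrist']
N=onz(s,258.3,153.4,.197); H=N+.0135*xh; H[2]=.18
bz=bar()[2]
B=onz(s,259.1,167.1,bz)
print('H',H,'bar',B,'bar in hook mm',hf(B,H), 'kin',hf(bar(),H))
o,p,Rr=cur(); print('bt img',Rr.inv().apply(B-p),bt)
for r in (.155,.1):
  pass
# depth from bow width 28mm? watch buttons
print('scale depth', .028*s['fx']/((570-222)/8), 'cam z',ray(s,0,0)[0])
E
```

```text
H [0.5262 0.2205 0.18  ] bar [0.5043 0.2256 0.2249] bar in hook mm [-22.4863  -0.5981  44.944 ] kin [-22.7499  -0.123   44.944 ]
bt img [0.0431 0.0003 0.023 ] [ 0.0429 -0.0002  0.0229]
scale depth 0.171618196757859 cam z [0.5102 0.224  0.3942]
```

```bash
python3 - <<'E'
from m import *
o,p,Rr=cur()
rows(p+(.016*xh+.0004*yh)+[0,0,-.012],toolR(YH,0.14),8,0)
E
```

```text
0.18 -0.01 0.18 0 -0 -0 0; 0.17 -0 0.17 0 -0 -0 0; 0.18 -0.01 0.18 0 -0 -0 0; 0.18 -0 0.18 0 -0 -0 0; 0.17 -0.01 0.17 0 -0 -0 0; 0.18 -0 0.18 0 -0.1 -0 0; 0.18 -0.01 0.18 0 0 -0 0; 0.18 -0 0.17 0 0 -0.1 0
n 8 dist/row mm 2.5004999500099987 deg/row 0.010789925788301048 end [0.4755 0.2339 0.2296]
```

```bash
python3 -m inch '0.2 0 0.2 0 0 0 0; 0.2 -0.02 0.2 0 0 0 0; 0.2 0 0.2 0 0 0 0; 0.2 -0.02 0.2 0 0 0 0; 0.2 0 0.2 0 0 0 0; 0.2 0 0.2 0 0 0 0; 0.2 0 0.2 0 0 0 0; 0 0 0 0 0 0 0'
python3 - <<'E'
from m import *
import pickle
st(); H=np.array([.526,.2207,.18]); print(hf(bar(),H))
d=snap(['wrist','side']); pickle.dump(d,open('s4.pkl','wb')); s=d['wrist']
im=cv2.cvtColor(s['color'],cv2.COLOR_RGB2BGR)[120:200,210:310]; cv2.imwrite('pics/h_b.png',cv2.resize(im,None,fx=7,fy=7,interpolation=cv2.INTER_CUBIC))
save(d['side'],'h_side',(200,80,280,160),7)
E
```

```text
time: 10.9
tool_pos: [0.4751, 0.2344, 0.2302]
tcp_rot: [0.009, 0.989, -0.127, 0.07]
contact_force: [-1.4, 0.6, -0.6]
grip_width: 0.0574
t 10.9 p [0.4751 0.2344 0.2302] rot [[0.958, -0.252, 0.136], [-0.25, -0.968, -0.035], [0.141, -0.001, -0.99]] q [-1.17  0.43  0.75  2.16 -0.36  0.58 -2.01] F [-1.37  0.61 -0.63] M [ 0.08  0.33 -0.06] w 0.057352062870809975
[-7.0439  0.604  33.5524]
```

View pics/h_b.png

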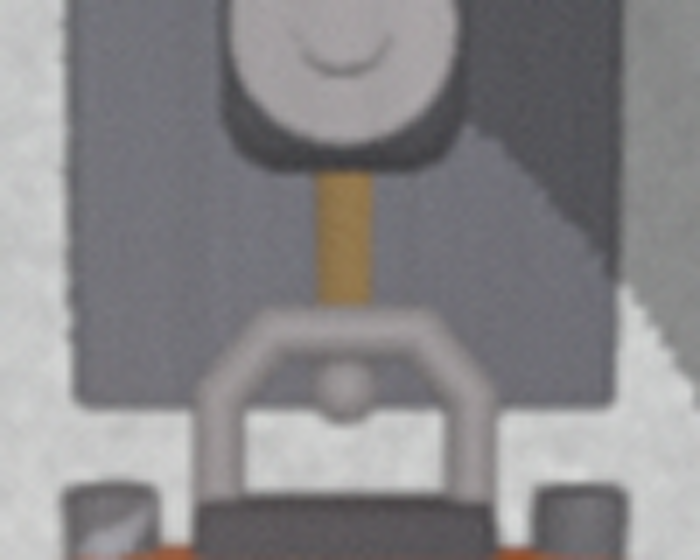

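View pics/h_side.png

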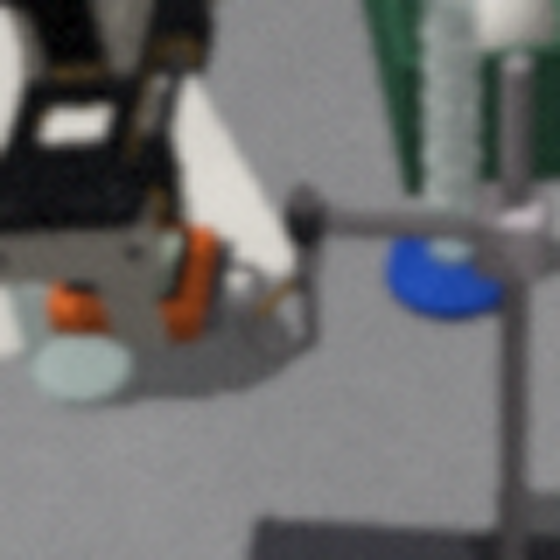

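```bash
python3 - <<'E'
from m import *
import pickle
d=pickle.load(open('s4.pkl','rb')); s=d['wrist']
for v in (175.6,176.3):
  N=onz(s,258.9,v,.197); H=N+.0135*xh; H[2]=.18
  B=onz(s,259,166.7,bar()[2]); print(H,hf(B,H), Rot if 0 else '')
E
```

```text
[0.5263 0.2204 0.18  ] [-6.7446 -0.0763 33.6627] 
[0.5258 0.2205 0.18  ] [-6.2565 -0.0762 33.6627]
```

```bash
cat > c.py <<'E'
from m import *
st(); H=np.array([.526,.2205,.18]); o,p,Rr=cur(); F=o['contact_force']
print('bar hook',hf(bar(),H),'F hook',F@xh,F@yh,F[2],'|dF| vs (0,0,-1)',np.linalg.norm(F-[0,0,-1]))
E
python3 -m inch '-0.01 0 0.08 0 0 0 0; -0.01 0 0.08 0 0 0 0; -0.01 0 0.08 0 0 0 0; -0.01 0 0.08 0 0 0 0; -0.01 0 0.08 0 0 0 0; -0.01 0 0.08 0 0 0 0; -0.01 0 0.08 0 0 0 0; 0 0 0 0 0 0 0'
python3 c.py
```

```text
time: 11.8
tool_pos: [0.4749, 0.2345, 0.2246]
tcp_rot: [0.009, 0.989, -0.127, 0.07]
contact_force: [-0.2, 0.2, -1.0]
grip_width: 0.0576
t 11.8 p [0.4749 0.2345 0.2246] rot [[0.958, -0.252, 0.136], [-0.25, -0.968, -0.035], [0.141, -0.001, -0.99]] q [-1.16  0.44  0.74  2.16 -0.37  0.57 -2.  ] F [-0.18  0.19 -1.  ] M [0.07 0.34 0.05] w 0.05759948535502864
bar hook [-7.3237  0.8528 27.9564] F hook -0.21694310550718723 0.13821498214974914 -0.9977277555547993 |dF| vs (0,0,-1) 0.25724085097934346
```

```bash
python3 -m inch '0 0 0.06 0 0 0 0; 0 0 0.06 0 0 0 0; 0 0 0.06 0 0 0 0; 0 0 0.06 0 0 0 0; 0 0 0.06 0 0 0 0; 0 0 0 0 0 0 0; 0 0 0 0 0 0 0; 0 0 0 0 0 0 0'
python3 c.py
```

```text
time: 12.6
tool_pos: [0.4752, 0.2345, 0.2218]
tcp_rot: [0.009, 0.989, -0.127, 0.07]
contact_force: [-3.3, -0.4, 3.9]
grip_width: 0.0577
t 12.6 p [0.4752 0.2345 0.2218] rot [[0.958, -0.252, 0.136], [-0.25, -0.968, -0.035], [0.141, -0.001, -0.99]] q [-1.15  0.44  0.74  2.17 -0.38  0.56 -2.  ] F [-3.35 -0.43  3.93] M [0.24 0.71 0.04] w 0.05774759196227964
bar hook [-6.979   0.9651 25.0945] F hook -3.133360472721823 -1.2597482176019856 3.9308566245171845 |dF| vs (0,0,-1) 5.976475589786334
```

```bash
python3 -m inch '0 0 0.06 0 0 0 0; 0 0 0.06 0 0 0 0; 0 0 0.06 0 0 0 0; 0 0 0.06 0 0 0 0; 0 0 0 0 0 0 0; 0 0 0 0 0 0 0; 0 0 0 0 0 0 0; 0 0 0 0 0 0 0'
python3 c.py
python3 - <<'E'
from m import *
d=snap(['wrist']); s=d['wrist']
im=cv2.cvtColor(s['color'],cv2.COLOR_RGB2BGR)[120:200,210:310]; cv2.imwrite('pics/i_b.png',cv2.resize(im,None,fx=7,fy=7,interpolation=cv2.INTER_CUBIC))
E
```

```text
time: 13.4
tool_pos: [0.4755, 0.2343, 0.2193]
tcp_rot: [0.009, 0.989, -0.127, 0.07]
contact_force: [-3.9, 1.3, 3.0]
grip_width: 0.0573
t 13.4 p [0.4755 0.2343 0.2193] rot [[0.958, -0.252, 0.136], [-0.25, -0.968, -0.035], [0.14, -0.001, -0.99]] q [-1.15  0.45  0.73  2.17 -0.38  0.56 -1.99] F [-3.93  1.27  2.95] M [ 0.21  0.87 -0.08] w 0.05729924989883943
bar hook [-6.7219  0.8245 22.6469] F hook -4.128961479206279 0.2400209595231072 2.9543111795253774 |dF| vs (0,0,-1) 5.722107117338776
```

View pics/i_b.png

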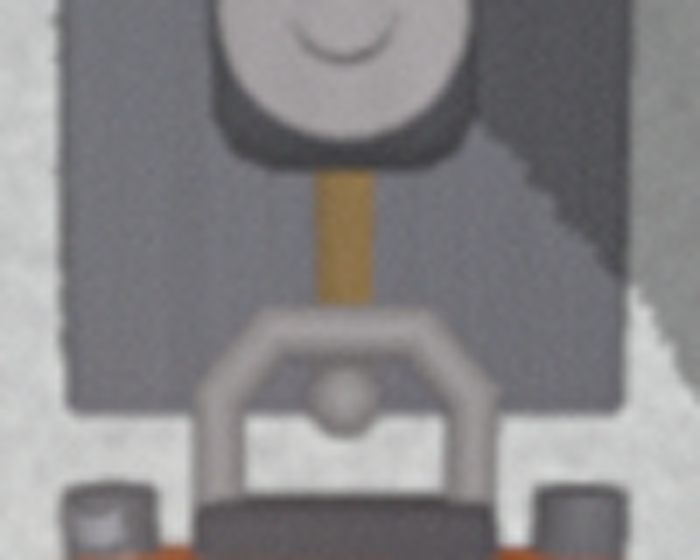

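```bash
python3 - <<'E'
from m import *
s=env.snapshot('wrist')
for v in (177.1,177.7):
  N=onz(s,258.9,v,.197); H=N+.0135*xh; H[2]=.18
  B=onz(s,259,166.7,bar()[2]); print(H,hf(B,H),ray(s,0,0)[0])
E
python3 c.py
```

```text
[0.5264 0.2204 0.18  ] [-6.5036 -0.0653 22.6288] [0.5259 0.2204 0.3717]
[0.5261 0.2205 0.18  ] [-6.1093 -0.0652 22.6288] [0.5259 0.2204 0.3717]
t 13.5 p [0.4755 0.2343 0.2193] rot [[0.958, -0.252, 0.136], [-0.25, -0.968, -0.035], [0.14, -0.001, -0.99]] q [-1.15  0.45  0.73  2.17 -0.38  0.56 -1.99] F [-3.84  0.85  2.1 ] M [ 0.27  0.92 -0.04] w 0.05741350514299352
bar hook [-6.7295  0.8245 22.6288] F hook -3.9300798396668837 -0.14291316686641375 2.1044633467279965 |dF| vs (0,0,-1) 5.010353719109806
```

```bash
python3 -m inch '-0.01 0 0.06 0 0 0 0; -0.01 0 0.06 0 0 0 0; -0.01 0 0.06 0 0 0 0; -0.01 0 0.06 0 0 0 0; -0.01 0 0.06 0 0 0 0; 0 0 0 0 0 0 0; 0 0 0 0 0 0 0; 0 0 0 0 0 0 0'
python3 c.py
```

```text
time: 14.3
tool_pos: [0.4753, 0.2344, 0.2162]
tcp_rot: [0.009, 0.989, -0.127, 0.07]
contact_force: [-3.3, 0.7, 2.5]
grip_width: 0.0577
t 14.3 p [0.4753 0.2344 0.2162] rot [[0.958, -0.252, 0.136], [-0.25, -0.968, -0.035], [0.14, -0.001, -0.99]] q [-1.14  0.45  0.73  2.17 -0.39  0.55 -1.99] F [-3.35  0.69  2.46] M [0.34 1.06 0.09] w 0.057727275150468535
bar hook [-6.9034  0.8229 19.4961] F hook -3.4114014849217673 -0.18115978049644088 2.4644850165583034 |dF| vs (0,0,-1) 4.8655046385090355
```

```bash
python3 -m inch '-0.01 0 0.06 0 0 0 0; -0.01 0 0.06 0 0 0 0; -0.01 0 0.06 0 0 0 0; -0.01 0 0.06 0 0 0 0; 0 0 0.06 0 0 0 0; 0 0 0 0 0 0 0; 0 0 0 0 0 0 0; 0 0 0 0 0 0 0'
python3 c.py
```

```text
time: 15.1
tool_pos: [0.4751, 0.2343, 0.213]
tcp_rot: [0.009, 0.989, -0.127, 0.069]
contact_force: [-4.8, 1.4, 1.3]
grip_width: 0.0577
t 15.1 p [0.4751 0.2343 0.213 ] rot [[0.958, -0.252, 0.135], [-0.25, -0.968, -0.035], [0.14, -0.0, -0.99]] q [-1.14  0.45  0.72  2.17 -0.39  0.54 -1.98] F [-4.84  1.35  1.32] M [0.34 1.32 0.04] w 0.057737291565914554
bar hook [-7.1302  0.7165 16.307 ] F hook -5.024566311532725 0.08591601703005658 1.318862224919447 |dF| vs (0,0,-1) 5.534507222791407
```

```bash
python3 -m inch '-0.01 0 0.06 0 0 0 0; -0.01 0 0.06 0 0 0 0; 0 0 0.06 0 0 0 0; 0 0 0.06 0 0 0 0; 0 0 0.06 0 0 0 0; 0.01 0 0.06 0 0 0 0; 0 0 0 0 0 0 0; 0 0 0 0 0 0 0'
python3 c.py
```

```text
time: 15.9
tool_pos: [0.4762, 0.2342, 0.2098]
tcp_rot: [0.009, 0.989, -0.127, 0.07]
contact_force: [0.5, 0.8, -1.5]
grip_width: 0.0576
t 15.9 p [0.4762 0.2342 0.2098] rot [[0.958, -0.252, 0.137], [-0.25, -0.968, -0.035], [0.141, -0.001, -0.99]] q [-1.13  0.46  0.71  2.18 -0.4   0.53 -1.98] F [ 0.54  0.75 -1.51] M [ 0.03  0.31 -0.01] w 0.057563656845375295
bar hook [-5.9635  0.8591 13.1275] F hook 0.3338324766784983 0.8655801340902262 -1.5087948928795345 |dF| vs (0,0,-1) 1.0580856931445821
```

```bash
python3 -m inch '0.05 0 0.09 0 0 0 0; 0.05 0 0.09 0 0 0 0; 0.05 0 0.09 0 0 0 0; 0.05 0 0.09 0 0 0 0; 0.05 0 0.09 0 0 0 0; 0.05 0 0.09 0 0 0 0; 0.05 0 0.09 0 0 0 0; 0 0 0 0 0 0 0'
python3 c.py
python3 - <<'E'
from m import *
d=snap(['wrist','side']); s=d['wrist']
im=cv2.cvtColor(s['color'],cv2.COLOR_RGB2BGR)[120:200,210:310]; cv2.imwrite('pics/j_b.png',cv2.resize(im,None,fx=7,fy=7,interpolation=cv2.INTER_CUBIC))
save(d['side'],'j_side',(200,80,280,160),7)
E
```

```text
time: 16.7
tool_pos: [0.4803, 0.2331, 0.2039]
tcp_rot: [0.009, 0.989, -0.127, 0.07]
contact_force: [-0.4, 0.1, -1.1]
grip_width: 0.0579
t 16.7 p [0.4803 0.2331 0.2039] rot [[0.958, -0.252, 0.136], [-0.25, -0.968, -0.035], [0.141, -0.001, -0.99]] q [-1.11  0.47  0.7   2.18 -0.41  0.52 -1.97] F [-0.42  0.15 -1.08] M [0.1  0.26 0.03] w 0.05786700557327448
bar hook [-1.7529  0.8036  7.2177] F hook -0.4444816475286421 0.036907035100624166 -1.0804078164450166 |dF| vs (0,0,-1) 0.45320136934386046
```

View pics/j_b.png

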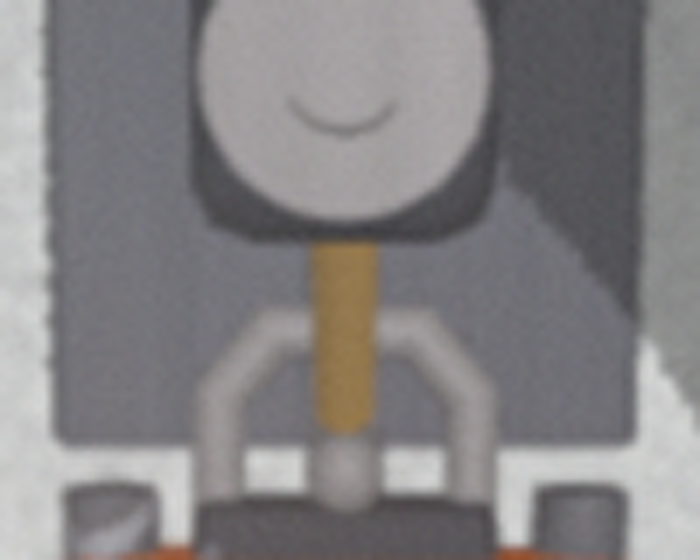

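View pics/j_side.png

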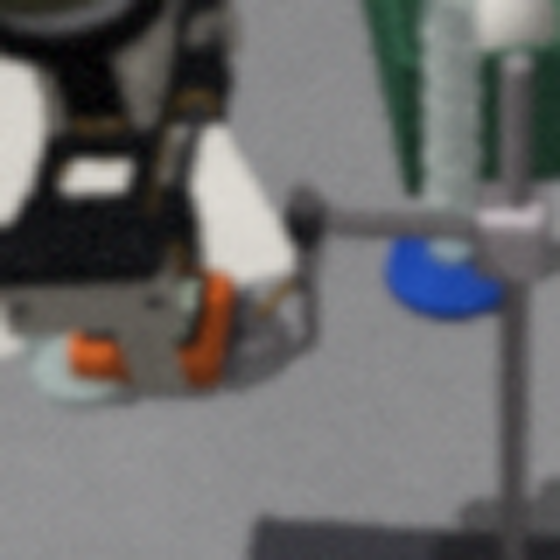

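```bash
python3 -m inch '0.01 0 -0.12 0 0 0 0; 0.02 0 -0.12 0 0 0 0; 0.02 0 -0.12 0 0 0 0; 0.02 0 -0.12 0 0 0 0; 0.02 0 -0.12 0 0 0 0; 0.01 0 -0.12 0 0 0 0; 0.01 0 -0.1 0 0 0 0; 0 0 0 0 0 0 0'
python3 c.py
```

```text
time: 17.6
tool_pos: [0.4802, 0.2332, 0.2124]
tcp_rot: [0.009, 0.989, -0.127, 0.07]
contact_force: [-0.3, 0.1, -1.5]
grip_width: 0.0575
t 17.6 p [0.4802 0.2332 0.2124] rot [[0.958, -0.252, 0.137], [-0.25, -0.968, -0.035], [0.141, -0.001, -0.99]] q [-1.13  0.46  0.71  2.17 -0.39  0.54 -1.98] F [-0.3   0.06 -1.47] M [ 0.04  0.35 -0.04] w 0.05748217359746066
bar hook [-1.8327  0.9224 15.7308] F hook -0.3094822249360057 -0.019861334829375757 -1.46605214810391 |dF| vs (0,0,-1) 0.5598020408365924
```

```bash
python3 -m inch '0.01 0 -0.06 0 0 0 0; 0.01 0 -0.06 0 0 0 0; 0.01 0 -0.06 0 0 0 0; 0.01 0 -0.06 0 0 0 0; 0.01 0 -0.06 0 0 0 0; 0 0 0 0 0 0 0; 0 0 0 0 0 0 0; 0 0 0 0 0 0 0'
python3 c.py
```

```text
time: 18.4
tool_pos: [0.4803, 0.2332, 0.2153]
tcp_rot: [0.009, 0.989, -0.127, 0.07]
contact_force: [0.3, 0.1, -1.7]
grip_width: 0.0573
t 18.4 p [0.4803 0.2332 0.2153] rot [[0.958, -0.252, 0.137], [-0.25, -0.968, -0.035], [0.141, -0.001, -0.99]] q [-1.13  0.45  0.72  2.16 -0.39  0.55 -1.98] F [ 0.35  0.11 -1.75] M [0.03 0.24 0.02] w 0.0573251952476588
bar hook [-1.7535  0.8997 18.6564] F hook 0.30795592659801097 0.19843491096110477 -1.7464075758644766 |dF| vs (0,0,-1) 0.831467098520961
```

```bash
python3 -m inch '0.01 0 -0.05 0 0 0 0; 0.01 0 -0.05 0 0 0 0; 0.01 0 -0.05 0 0 0 0; 0 0 -0.05 0 0 0 0; 0 0 0 0 0 0 0; 0 0 0 0 0 0 0; 0 0 0 0 0 0 0; 0 0 0 0 0 0 0'
python3 c.py
```

```text
time: 19.2
tool_pos: [0.4803, 0.2332, 0.2173]
tcp_rot: [0.009, 0.989, -0.127, 0.07]
contact_force: [1.6, -0.3, -1.5]
grip_width: 0.0575
t 19.2 p [0.4803 0.2332 0.2173] rot [[0.958, -0.252, 0.137], [-0.25, -0.968, -0.035], [0.141, -0.001, -0.99]] q [-1.14  0.45  0.72  2.16 -0.39  0.56 -1.98] F [ 1.57 -0.3  -1.49] M [ 0.04  0.18 -0.03] w 0.05747596230890525
bar hook [-1.7483  0.8994 20.6876] F hook 1.591058060824325 0.10183289994516115 -1.488313621164062 |dF| vs (0,0,-1) 1.6674189290756123
```

```bash
python3 -m inch '0.01 0 -0.05 0 0 0 0; 0.01 0 -0.05 0 0 0 0; 0.01 0 -0.05 0 0 0 0; 0 0 0 0 0 0 0; 0 0 0 0 0 0 0; 0 0 0 0 0 0 0; 0 0 0 0 0 0 0; 0 0 0 0 0 0 0'
python3 c.py
```

```text
time: 20.0
tool_pos: [0.4803, 0.2331, 0.2189]
tcp_rot: [0.009, 0.989, -0.127, 0.07]
contact_force: [-0.2, -0.7, -1.8]
grip_width: 0.0575
t 20.0 p [0.4803 0.2331 0.2189] rot [[0.958, -0.252, 0.136], [-0.25, -0.968, -0.035], [0.141, -0.001, -0.99]] q [-1.14  0.45  0.73  2.16 -0.38  0.56 -1.98] F [-0.17 -0.67 -1.82] M [ 0.04  0.23 -0.  ] w 0.05751246379476098
bar hook [-1.7132  0.8766 22.1894] F hook 0.0004113467734759013 -0.6878491862825562 -1.8231270268657302 |dF| vs (0,0,-1) 1.072695098633605
```

```bash
python3 - <<'E'
from m import *
d=snap(['wrist','side']); s=d['wrist']
im=cv2.cvtColor(s['color'],cv2.COLOR_RGB2BGR)[100:200,210:310]; cv2.imwrite('pics/k_b.png',cv2.resize(im,None,fx=6,fy=6,interpolation=cv2.INTER_CUBIC))
save(d['side'],'k_side',(200,80,280,160),7)
E
```

```text
(no output)
```

View pics/k_b.png

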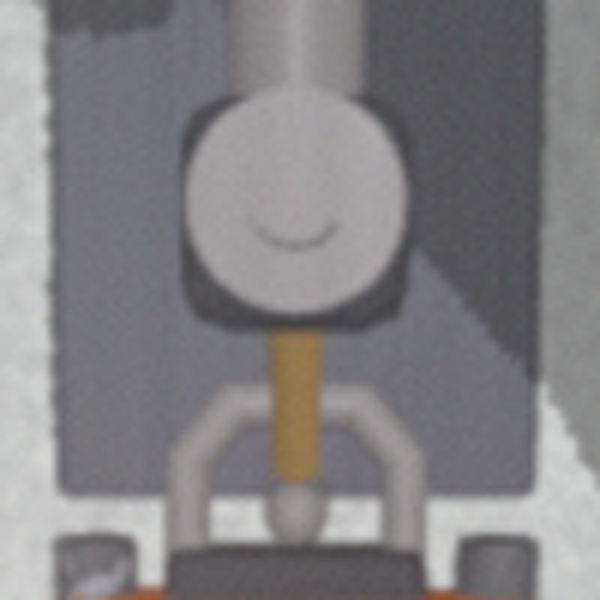

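View pics/k_side.png

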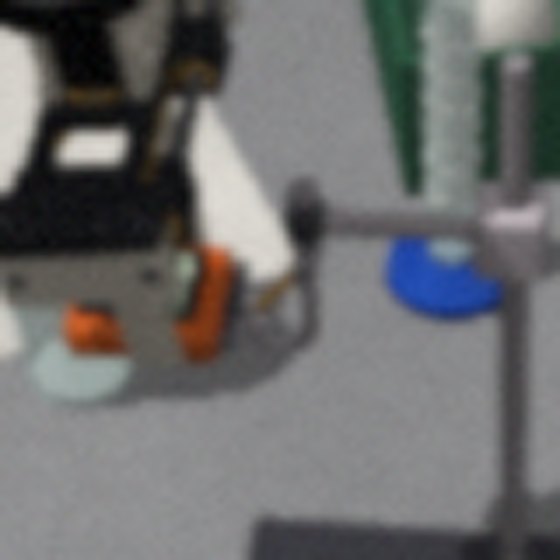

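```bash
python3 -m inch '0.01 0 -0.05 0 0 0 0; 0 0 -0.05 0 0 0 0; 0 0 0 0 0 0 0; 0 0 0 0 0 0 0; 0 0 0 0 0 0 0; 0 0 0 0 0 0 0; 0 0 0 0 0 0 0; 0 0 0 0 0 0 0'
python3 c.py
```

```text
time: 20.9
tool_pos: [0.4803, 0.2331, 0.2199]
tcp_rot: [0.009, 0.989, -0.127, 0.07]
contact_force: [0.4, -0.2, -1.1]
grip_width: 0.0579
t 20.9 p [0.4803 0.2331 0.2199] rot [[0.958, -0.252, 0.136], [-0.25, -0.968, -0.035], [0.141, -0.001, -0.99]] q [-1.14  0.45  0.73  2.16 -0.38  0.56 -1.99] F [ 0.42 -0.18 -1.07] M [-0.01  0.18 -0.03] w 0.057852764784683326
bar hook [-1.7132  0.8878 23.2148] F hook 0.4478712200094066 -0.06869540156231964 -1.0679355699540085 |dF| vs (0,0,-1) 0.4581734710494472
```

```bash
python3 -m inch '0.01 0 -0.05 0 0 0 0; 0 0 -0.05 0 0 0 0; 0 0 0 0 0 0 0; 0 0 0 0 0 0 0; 0 0 0 0 0 0 0; 0 0 0 0 0 0 0; 0 0 0 0 0 0 0; 0 0 0 0 0 0 0'
python3 c.py
```

```text
time: 21.7
tool_pos: [0.4803, 0.2331, 0.2209]
tcp_rot: [0.009, 0.989, -0.127, 0.07]
contact_force: [1.9, -1.0, -3.2]
grip_width: 0.0575
t 21.7 p [0.4803 0.2331 0.2209] rot [[0.958, -0.252, 0.136], [-0.25, -0.968, -0.035], [0.141, -0.001, -0.99]] q [-1.14  0.45  0.73  2.16 -0.38  0.56 -1.99] F [ 1.88 -0.99 -3.22] M [-0.07  0.12 -0.02] w 0.05748771776416828
bar hook [-1.7327  0.8381 24.2083] F hook 2.0724233431680643 -0.47841152344208726 -3.2214334597580487 |dF| vs (0,0,-1) 3.0754808916985144
```

```bash
python3 -m inch '0 0 -0.02 0 0 0 0; 0 0 -0.02 0 0 0 0; 0 0 0 0 0 0 0; 0 0 0 0 0 0 0; 0 0 0 0 0 0 0; 0 0 0 0 0 0 0; 0 0 0 0 0 0 0; 0 0 0 0 0 0 0'
python3 c.py
```

```text
time: 22.5
tool_pos: [0.4802, 0.2331, 0.2212]
tcp_rot: [0.009, 0.989, -0.127, 0.07]
contact_force: [3.0, -0.3, -5.2]
grip_width: 0.0576
t 22.5 p [0.4802 0.2331 0.2212] rot [[0.958, -0.252, 0.136], [-0.25, -0.968, -0.035], [0.141, -0.001, -0.99]] q [-1.14  0.45  0.73  2.16 -0.38  0.56 -1.99] F [ 2.99 -0.34 -5.16] M [-0.07  0.08 -0.01] w 0.05756949692689201
bar hook [-1.8341  0.8606 24.588 ] F hook 2.9781990973959496 0.4294158193697053 -5.156666636870524 |dF| vs (0,0,-1) 5.131466197854909
```

```bash
python3 -m inch '0 0 -0.02 0 0 0 0; 0 0 -0.02 0 0 0 0; 0 0 -0.02 0 0 0 0; 0 0 -0.02 0 0 0 0; 0 0 0 0 0 0 0; 0 0 0 0 0 0 0; 0 0 0 0 0 0 0; 0 0 0 0 0 0 0'
python3 c.py
```

```text
time: 23.3
tool_pos: [0.4802, 0.2331, 0.222]
tcp_rot: [0.009, 0.989, -0.127, 0.07]
contact_force: [5.8, -2.2, -9.0]
grip_width: 0.0575
t 23.3 p [0.4802 0.2331 0.222 ] rot [[0.958, -0.252, 0.137], [-0.25, -0.968, -0.035], [0.141, -0.001, -0.99]] q [-1.14  0.45  0.73  2.16 -0.38  0.57 -1.99] F [ 5.79 -2.21 -9.  ] M [-0.14 -0.22 -0.  ] w 0.05748221787472431
bar hook [-1.8573  0.8051 25.391 ] F hook 6.160125578637468 -0.6810474475232102 -9.002877175964917 |dF| vs (0,0,-1) 10.122105307886383
```

```bash
python3 -m inch '0 0 0 0 0 0 0; 0 0 0 0 0 0 0; 0 0 0 0 0 0 0; 0 0 0 0 0 0 0; 0 0 0 0 0 0 0; 0 0 0 0 0 0 0; 0 0 0 0 0 0 0; 0 0 0 0 0 0 0'
python3 c.py; python3 - <<'E'
from m import *
d=snap(['wrist','side','scene']); s=d['wrist']
im=cv2.cvtColor(s['color'],cv2.COLOR_RGB2BGR)[100:200,210:310]; cv2.imwrite('pics/l_b.png',cv2.resize(im,None,fx=6,fy=6,interpolation=cv2.INTER_CUBIC))
save(d['side'],'l_side',(100,0,330,190),3)
E
python3 c.py
```

```text
time: 24.1
tool_pos: [0.4802, 0.2331, 0.222]
tcp_rot: [0.009, 0.989, -0.127, 0.07]
contact_force: [4.1, -1.0, -8.5]
grip_width: 0.0578
t 24.1 p [0.4802 0.2331 0.222 ] rot [[0.958, -0.252, 0.137], [-0.25, -0.968, -0.035], [0.141, -0.001, -0.99]] q [-1.14  0.45  0.73  2.16 -0.38  0.57 -1.99] F [ 4.09 -1.03 -8.52] M [-0.12 -0.18 -0.01] w 0.05777335810426014
bar hook [-1.8249  0.7638 25.3963] F hook 4.219566213400319 0.030692237913379827 -8.519724543207229 |dF| vs (0,0,-1) 8.622756998109757
t 24.25 p [0.4802 0.2331 0.222 ] rot [[0.958, -0.252, 0.137], [-0.25, -0.968, -0.035], [0.141, -0.001, -0.99]] q [-1.14  0.45  0.73  2.16 -0.38  0.57 -1.99] F [ 5.57 -2.3  -9.25] M [-0.11 -0.19 -0.02] w 0.05754255153066622
bar hook [-1.8518  0.8228 25.39  ] F hook 5.971250076685076 -0.8240574173803947 -9.250141763039206 |dF| vs (0,0,-1) 10.217618960192969
```

View pics/l_b.png

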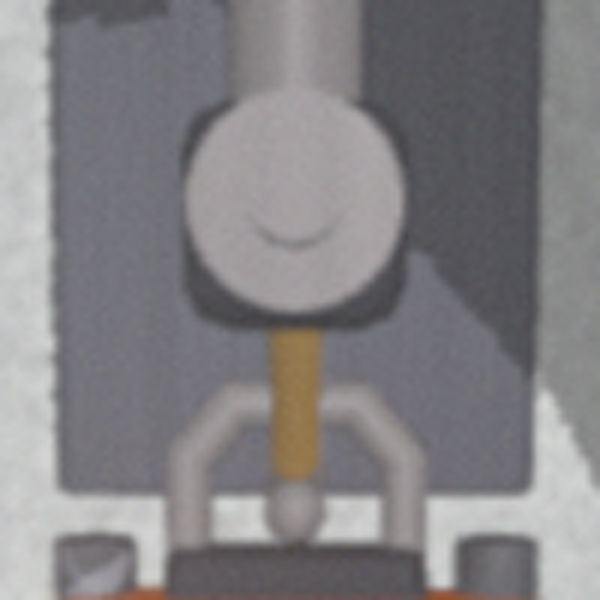

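View pics/l_side.png

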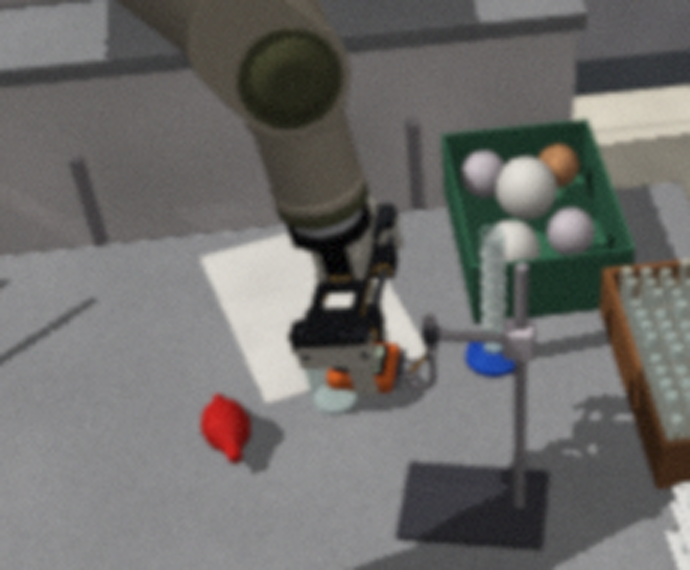

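```bash
python3 -m inch '0 0 0.1 0 0 0 0; -0.03 0 0.25 0 0 0 0; -0.03 0 0.25 0 0 0 0; -0.03 0 0.25 0 0 0 0; -0.03 0 0.25 0 0 0 0; -0.03 0 0.25 0 0 0 0; -0.03 0 0.25 0 0 0 0; -0.03 0 0.25 0 0 0 0'
python3 c.py
cat > rot.py <<'E'
from m import *
import sys
# rotate watch about the bar by da deg (case down) from current; keep bar at target hook pos
da=np.radians(float(sys.argv[1])); n=int(sys.argv[2]); tgt=np.array([float(v) for v in sys.argv[3].split(',')])/1000
H=np.array([.526,.2205,.18]); o,p,R0=cur()
b0=bar(); b1=H+tgt[0]*xh+tgt[1]*yh+[0,0,tgt[2]]
Rc,pc=R0,p
out=[]
for i in range(n):
    a=(i+1)/n; Rt=R0*R.from_rotvec([0,da*a,0]); pt=b0+(b1-b0)*a-Rt.apply(bt)
    sh=np.round(Rc.inv().apply(pt-pc)*100,2); tu=np.round(np.degrees((Rc.inv()*Rt).as_rotvec()),1)
    out.append(' '.join('%g'%v for v in [*sh,*tu,0])); pc=pc+Rc.apply(sh/100); Rc=Rc*R.from_rotvec(np.radians(tu))
print('; '.join(out))
E
python3 rot.py 20 8 -1,0.8,6
```

```text
time: 25.05
tool_pos: [0.4805, 0.2331, 0.2032]
tcp_rot: [0.009, 0.989, -0.127, 0.07]
contact_force: [0.4, -0.1, -0.6]
grip_width: 0.0576
t 25.05 p [0.4805 0.2331 0.2032] rot [[0.958, -0.252, 0.136], [-0.25, -0.968, -0.035], [0.141, -0.001, -0.99]] q [-1.11  0.47  0.7   2.18 -0.41  0.52 -1.96] F [ 0.36 -0.09 -0.59] M [0.07 0.3  0.04] w 0.057568950335942955
bar hook [-1.4892  0.8961  6.5334] F hook 0.37441189811203773 0.00926022931559356 -0.5948673117974124 |dF| vs (0,0,-1) 0.5517268493965936
-0.09 0 0.2 0 2.5 0 0; -0.09 0 0.19 -0 2.5 0 0; -0.09 0 0.2 0 2.5 -0 0; -0.1 0 0.2 -0 2.5 0 0; -0.09 0.01 0.2 0 2.5 0 0; -0.09 -0 0.19 0 2.5 0 0; -0.09 -0 0.2 -0 2.5 0 0; -0.1 -0 0.2 -0 2.5 0 0
```

```bash
python3 -m inch '-0.09 0 0.2 0 2.5 0 0; -0.09 0 0.2 0 2.5 0 0; -0.09 0 0.2 0 2.5 0 0; -0.09 0 0.2 0 2.5 0 0; -0.09 0 0.2 0 2.5 0 0; -0.09 0 0.2 0 2.5 0 0; -0.09 0 0.2 0 2.5 0 0; -0.1 0 0.2 0 2.5 0 0'
python3 c.py; python3 rot.py 20 8 -1,0.8,6
```

```text
time: 25.85
tool_pos: [0.4767, 0.2344, 0.1861]
tcp_rot: [0.029, 0.966, -0.124, 0.227]
contact_force: [-0.2, -0.1, -1.1]
grip_width: 0.0574
t 25.85 p [0.4767 0.2344 0.1861] rot [[0.867, -0.252, 0.431], [-0.225, -0.968, -0.112], [0.445, -0.0, -0.895]] q [-1.39  0.56  0.89  2.36 -0.61  0.12 -1.88] F [-0.25 -0.11 -1.11] M [ 0.17  0.69 -0.  ] w 0.0574211197839481
bar hook [-2.6006  1.1925  4.6865] F hook -0.21419048272501928 -0.167648089053879 -1.1063466643428197 |dF| vs (0,0,-1) 0.2920497520461856
-0.07 0 0.18 0 2.5 -0 0; -0.07 0.01 0.19 0 2.5 0 0; -0.07 0 0.18 0 2.5 0 0; -0.07 0.01 0.19 0 2.5 -0 0; -0.07 0 0.19 0 2.5 -0 0; -0.07 0.01 0.19 0 2.5 -0 0; -0.07 0 0.19 0 2.5 -0 0; -0.07 0.01 0.19 0 2.5 -0 0
```

```bash
cat > arc.py <<'E'
from m import *
import sys
a0,a1=[np.radians(float(v)) for v in sys.argv[1].split(',')]; n=int(sys.argv[2])
H=np.array([.5258,.2207,.18]); o,p,R0=cur(); ct=np.array([0,0,.014]); r=.041
c=p+R0.apply(ct); print('pad hook',hf(c,H),'bar kin',hf(bar(),H))
pc=p; out=[]
for i in range(n):
    a=a0+(a1-a0)*(i+1)/n; t=H+xh*(-r*np.cos(a))+[0,0,.003-r*np.sin(a)]; pt=t-R0.apply(ct)
    # keep y
    pt=pt+yh*((p-pt)@yh)
    sh=np.round(R0.inv().apply(pt-pc)*100,2); out.append(' '.join('%g'%v for v in [*sh,0,0,0,0])); pc=pc+R0.apply(sh/100)
print('; '.join(out)); print('end pad',hf(pc+R0.apply(ct),H))
E
python3 arc.py 19,27 4; python3 arc.py 19,45 8
```

```text
pad hook [-44.7189   0.8638  -6.4181] bar kin [-2.3566  1.0494  4.6865]
0.34 0 0.76 0 0 0 0; -0.01 0 0.14 0 0 0 0; -0.01 0 0.14 0 0 0 0; 0 0 0.15 0 0 0 0
end pad [-36.5539   0.8728 -15.6475]
pad hook [-44.7189   0.8638  -6.4181] bar kin [-2.3566  1.0494  4.6865]
0.33 0 0.85 0 0 0 0; -0.01 0 0.23 0 0 0 0; 0.01 0 0.23 0 0 0 0; 0.01 0 0.24 0 0 0 0; 0.03 0 0.23 0 0 0 0; 0.04 0 0.22 0 0 0 0; 0.06 0 0.23 0 0 0 0; 0.07 0 0.22 0 0 0 0
end pad [-28.9724   0.8818 -25.9491]
```

```bash
cat > arc.py <<'E'
from m import *
import sys
a0,a1=[np.radians(float(v)) for v in sys.argv[1].split(',')]; n=int(sys.argv[2]); bx0,bz0,bx1,bz1=[float(v)/1000 for v in sys.argv[3].split(',')]
H=np.array([.5258,.2207,.18]); o,p,R0=cur(); ct=np.array([0,0,.014]); r=.0437
c=p+R0.apply(ct); print('pad hook',hf(c,H))
pc=p; out=[]
for i in range(n):
    f=(i+1)/n; a=a0+(a1-a0)*f; t=H+xh*(bx0+(bx1-bx0)*f-r*np.cos(a))+[0,0,bz0+(bz1-bz0)*f-r*np.sin(a)]; pt=t-R0.apply(ct)
    pt=pt+yh*((p-pt)@yh)
    sh=np.round(R0.inv().apply(pt-pc)*100,2); out.append(' '.join('%g'%v for v in [*sh,0,0,0,0])); pc=pc+R0.apply(sh/100)
print('; '.join(out)); print('end pad',hf(pc+R0.apply(ct),H))
E
python3 arc.py 14.7,40 8 -2.3,4.7,-0.5,3
```

```text
pad hook [-44.7189   0.8638  -6.4181]
-0.02 0 0.27 0 0 0 0; -0.02 0 0.27 0 0 0 0; -0 0 0.27 0 0 0 0; 0.01 0 0.27 0 0 0 0; 0.02 0 0.27 0 0 0 0; 0.03 0 0.27 0 0 0 0; 0.05 0 0.27 0 0 0 0; 0.06 0 0.26 0 0 0 0
end pad [-33.9795   0.8781 -25.0891]
```

```bash
python3 -m inch '0 0 0 0 0 0 0; 0 0 0 0 0 0 0; -0.02 0 0.27 0 0 0 0; -0.02 0 0.27 0 0 0 0; 0 0 0.27 0 0 0 0; 0.01 0 0.27 0 0 0 0; 0.02 0 0.27 0 0 0 0; 0 0 0 0 0 0 0' 3
python3 c.py
python3 - <<'E'
from m import *
d=snap(['wrist','side']); s=d['wrist']
save(s,'n_w',None,1.5)
save(d['side'],'n_side',(190,70,290,170),6)
E
```

```text
time: 26.65
tool_pos: [0.4836, 0.2328, 0.1744]
tcp_rot: [0.028, 0.966, -0.124, 0.227]
contact_force: [0.3, 0.5, -1.6]
grip_width: 0.0581
t 26.65 p [0.4836 0.2328 0.1744] rot [[0.866, -0.253, 0.431], [-0.227, -0.968, -0.111], [0.445, -0.002, -0.896]] q [-1.36  0.59  0.87  2.36 -0.93  0.11 -1.57] F [ 0.25  0.47 -1.62] M [0.18 0.68 0.01] w 0.058109285584707
bar hook [ 4.5209  1.3155 -7.1027] F hook 0.12631342320429628 0.5235543865442234 -1.6187193385051493 |dF| vs (0,0,-1) 0.8202913484802429
```

View pics/n_w.png

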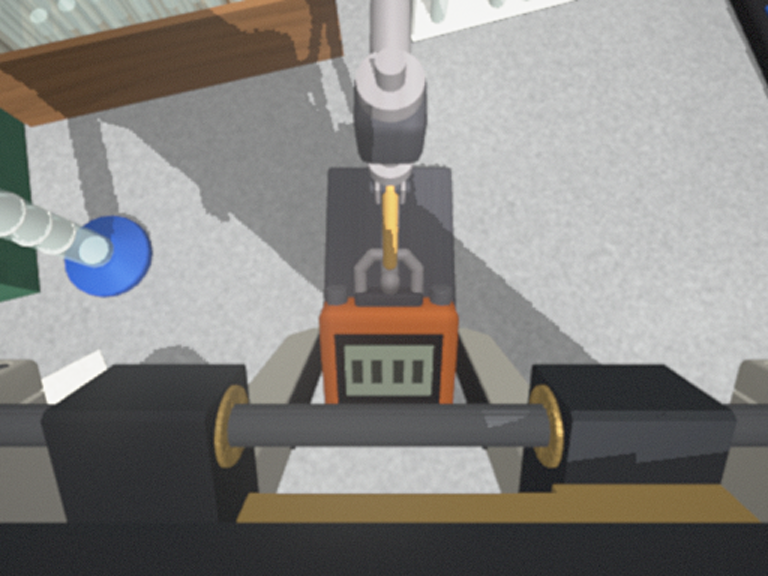

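View pics/n_side.png

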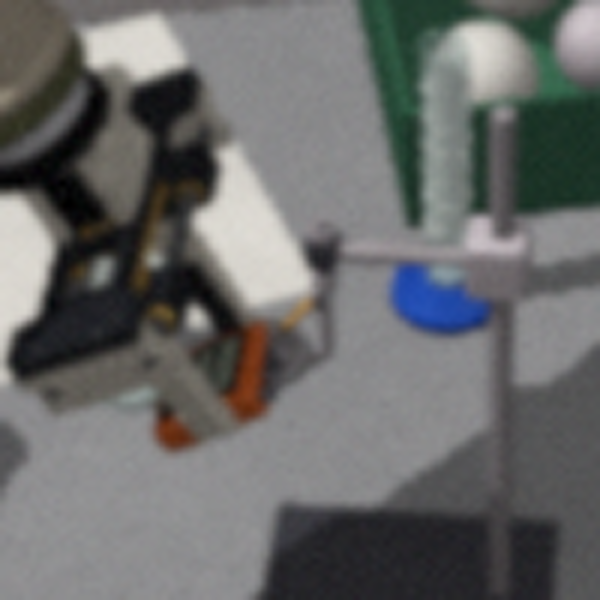

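```bash
cat > arc2.py <<'E'
from m import *
import sys
a1=np.radians(float(sys.argv[1])); n=int(sys.argv[2]); bx1,bz1=[float(v)/1000 for v in sys.argv[3].split(',')]; th1=float(sys.argv[4]); g=sys.argv[5] if len(sys.argv)>5 else '0'
H=np.array([.5258,.2207,.18]); o,p,R0=cur(); ct=np.array([0,0,.014]); r=.0437
c0=p+R0.apply(ct); h=hf(c0,H)/1000; print('pad hook',h*1000, 'theta',np.arccos(-R0.as_matrix()[2,2]))
ux,uz=h[0]-bx1,h[2]-bz1; a0=np.arctan2(-uz,-ux); r0=np.hypot(ux,uz); print('a0 deg',np.degrees(a0),'r0',r0)
R1=toolR(YH,th1); dv=(R0.inv()*R1).as_rotvec(); Rc,pc=R0,p; out=[]
for i in range(n):
    f=(i+1)/n; a=a0+(a1-a0)*f; rr=r0+(r-r0)*f; Rt=R0*R.from_rotvec(dv*f)
    c=H+xh*(bx1-rr*np.cos(a))+yh*h[1]+[0,0,bz1-rr*np.sin(a)]; pt=c-Rt.apply(ct)
    sh=np.round(Rc.inv().apply(pt-pc)*100,2); tu=np.round(np.degrees((Rc.inv()*Rt).as_rotvec()),1)
    out.append(' '.join('%g'%v for v in [*sh,*tu])+' '+g); pc=pc+Rc.apply(sh/100); Rc=Rc*R.from_rotvec(np.radians(tu))
print('; '.join(out)); print('end pad',hf(pc+Rc.apply(ct),H))
E
python3 arc2.py 50 8 -0.5,3 0.42
```

```text
pad hook [-37.8528   1.014  -18.0437] theta 0.4605831725398814
a0 deg 29.395852902697428 r0 0.04287273090478193
0.01 0 0.19 -0 -0.3 -0 0; 0.02 0 0.2 -0 -0.3 -0 0; 0.03 0 0.19 -0 -0.3 -0 0; 0.04 0 0.19 -0 -0.3 -0 0; 0.05 -0 0.19 -0.1 -0.3 -0 0; 0.06 -0 0.19 0 -0.2 -0 0; 0.07 -0 0.19 0 -0.3 -0.1 0; 0.08 -0 0.18 0 -0.3 0 0
end pad [-28.5859   1.0007 -30.4928]
```

```bash
python3 -m inch '0.01 0 0.19 0 -0.3 0 0; 0.02 0 0.2 0 -0.3 0 0; 0.03 0 0.19 0 -0.3 0 0; 0.04 0 0.19 0 -0.3 0 0; 0.05 0 0.19 0 -0.3 0 0; 0.06 0 0.19 0 -0.3 0 0; 0.07 0 0.19 0 -0.3 0 0; 0.08 0 0.18 0 -0.3 0 0'
python3 c.py; python3 arc2.py 72 8 -0.5,3 0.40
```

```text
time: 27.55
tool_pos: [0.4928, 0.2306, 0.1621]
tcp_rot: [0.026, 0.97, -0.124, 0.206]
contact_force: [0.5, -0.0, -0.1]
grip_width: 0.0585
t 27.55 p [0.4928 0.2306 0.1621] rot [[0.884, -0.252, 0.394], [-0.231, -0.968, -0.101], [0.406, -0.002, -0.914]] q [-1.29  0.6   0.82  2.34 -0.93  0.13 -1.55] F [ 0.5  -0.04 -0.07] M [ 0.06  0.46 -0.02] w 0.05848255965734077
bar hook [ 13.7978   1.5355 -21.4506] F hook 0.491688827631684 0.09031425551805819 -0.0725356749700179 |dF| vs (0,0,-1) 1.0536150350915279
pad hook [-28.7593   1.2334 -30.7218] theta 0.4185407654146258
a0 deg 50.03661170129183 r0 0.04399712386595915
0.1 -0 0.19 -0 -0.1 -0 0; 0.12 -0 0.18 -0 -0.2 -0 0; 0.12 -0 0.17 -0 -0.1 -0 0; 0.13 -0 0.17 -0 -0.1 -0 0; 0.14 -0 0.16 -0.1 -0.2 -0 0; 0.14 -0 0.15 0 -0.1 -0 0; 0.16 -0 0.15 0 -0.1 -0 0; 0.16 -0 0.14 0 -0.2 -0 0
end pad [-13.9583   1.2173 -38.5753]
```

```bash
python3 -m inch '0.1 0 0.19 0 -0.1 0 0; 0.12 0 0.18 0 -0.1 0 0; 0.12 0 0.17 0 -0.1 0 0; 0.13 0 0.17 0 -0.1 0 0; 0.14 0 0.16 0 -0.1 0 0; 0.14 0 0.15 0 -0.1 0 0; 0 0 0 0 0 0 0; 0 0 0 0 0 0 0'
python3 c.py
python3 - <<'E'
from m import *
d=snap(['wrist','side']); s=d['wrist']
save(s,'o_w',None,1.5)
save(d['side'],'o_side',(190,70,290,170),6)
E
```

```text
time: 28.35
tool_pos: [0.5033, 0.2278, 0.1558]
tcp_rot: [0.025, 0.971, -0.125, 0.201]
contact_force: [-0.3, 0.6, -1.0]
grip_width: 0.0579
t 28.35 p [0.5033 0.2278 0.1558] rot [[0.888, -0.252, 0.385], [-0.232, -0.968, -0.099], [0.397, -0.001, -0.918]] q [-1.24  0.61  0.79  2.32 -0.93  0.14 -1.53] F [-0.31  0.59 -1.03] M [0.14 0.52 0.02] w 0.0579238470914294
bar hook [ 24.6312   1.4582 -28.1768] F hook -0.4468464938556286 0.4886012961333404 -1.032598211972058 |dF| vs (0,0,-1) 0.6629220610886499
```

View pics/o_w.png

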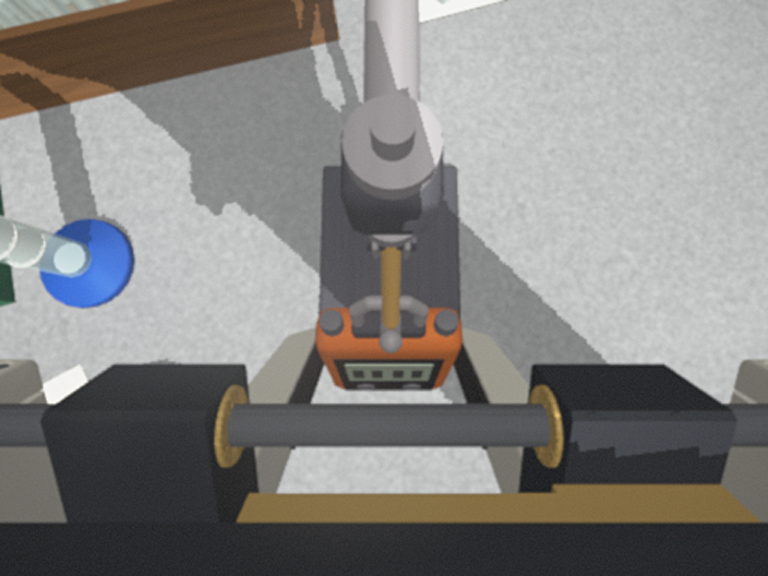

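View pics/o_side.png

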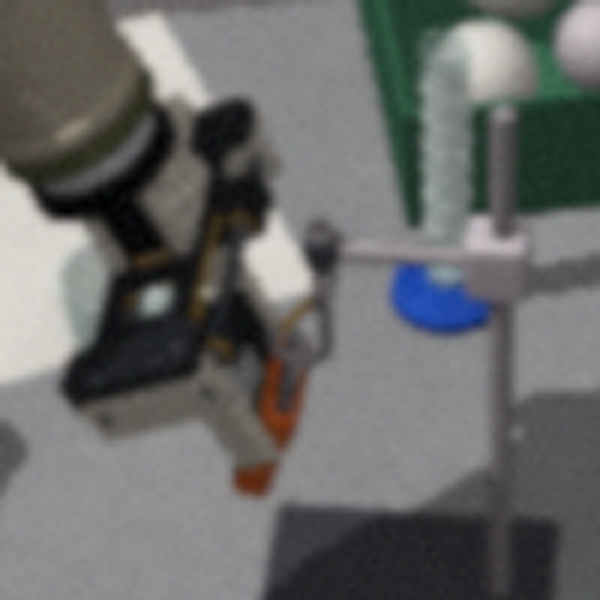

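```bash
python3 arc2.py 80 8 -0.5,3 0.40
```

```text
pad hook [-18.1299   1.2207 -36.9922] theta 0.40842385066405484
a0 deg 66.21046831926017 r0 0.04370576428394682
0.09 -0 0.1 -0 -0.1 -0 0; 0.1 -0 0.09 -0 -0 -0 0; 0.1 -0 0.09 -0 -0.1 -0 0; 0.1 -0 0.08 -0 -0 -0 0; 0.1 -0 0.09 -0.1 -0.1 -0 0; 0.11 -0 0.08 0 -0.1 -0 0; 0.1 -0 0.07 0 -0 -0 0; 0.11 -0 0.08 0 -0.1 -0 0
end pad [ -8.1174   1.1993 -40.1017]
```

```bash
python3 -m inch '0.1 0 0.1 0 0 0 0; 0.1 0 0.09 0 0 0 0; 0.1 0 0.09 0 0 0 0; 0.1 0 0.08 0 0 0 0; 0.1 0 0.08 0 0 0 0; 0.11 0 0.08 0 0 0 0; 0.1 0 0.07 0 0 0 0; 0.1 0 0.08 0 0 0 0'
python3 c.py
python3 - <<'E'
from m import *
d=snap(['wrist','side']); s=d['wrist']
save(s,'p_w',None,1.5)
save(d['side'],'p_side',(190,70,290,170),6)
E
```

```text
time: 29.25
tool_pos: [0.5131, 0.2253, 0.1529]
tcp_rot: [0.025, 0.971, -0.125, 0.201]
contact_force: [-0.4, 1.0, 0.3]
grip_width: 0.0582
t 29.25 p [0.5131 0.2253 0.1529] rot [[0.888, -0.252, 0.385], [-0.232, -0.968, -0.099], [0.397, -0.002, -0.918]] q [-1.21  0.61  0.77  2.31 -0.93  0.13 -1.51] F [-0.41  0.99  0.28] M [ 0.16  0.61 -0.01] w 0.058176014608268926
bar hook [ 34.7599   1.5341 -31.1194] F hook -0.6505577799620688 0.8519232551605256 0.28021749140521346 |dF| vs (0,0,-1) 1.6697171865475717
```

View pics/p_side.png

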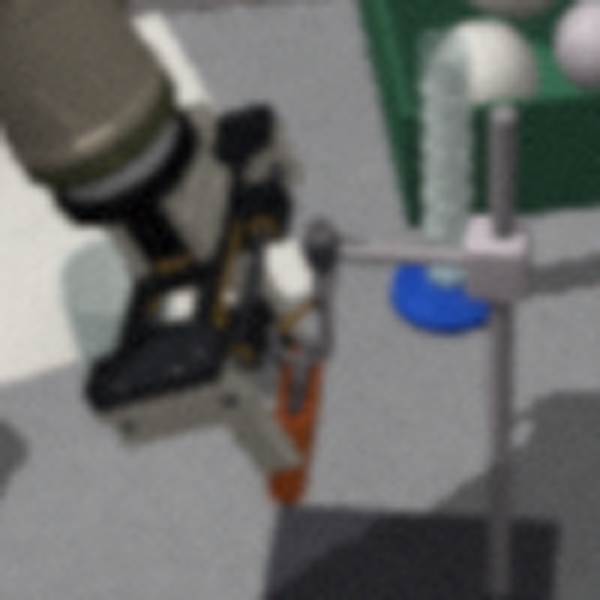

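View pics/p_w.png

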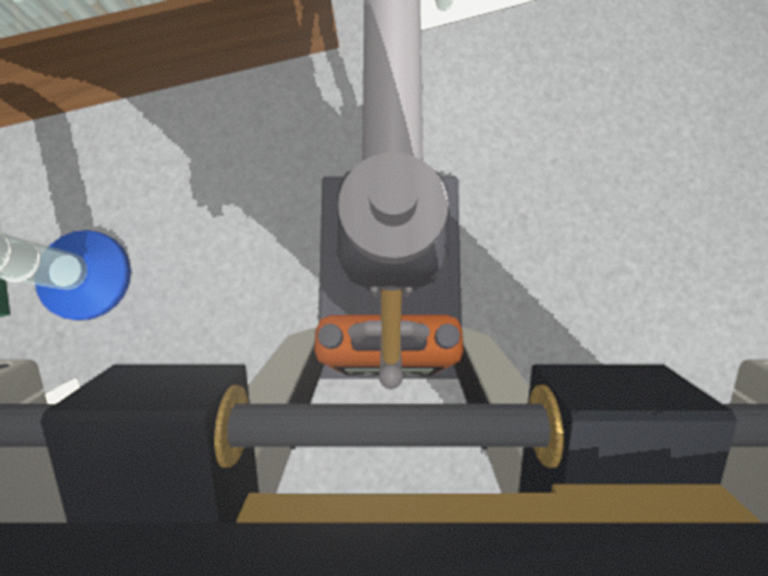

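```bash
python3 -m inch '0 0 0 0 0 0 0.65; 0 0 0 0 0 0 0.7; 0 0 0 0 0 0 0.8; 0 0 0 0 0 0 0.9; 0 0 0 0 0 0 1; 0 0 0 0 0 0 1; 0 0 0 0 0 0 1; 0 0 0 0 0 0 1'
python3 c.py
python3 - <<'E'
from m import *
d=snap(['wrist','side']); s=d['wrist']
save(s,'q_w',None,1.5)
save(d['side'],'q_side',(190,70,290,170),6)
E
```

```text
time: 30.15
tool_pos: [0.513, 0.2253, 0.1529]
tcp_rot: [0.025, 0.971, -0.125, 0.201]
contact_force: [-0.4, 0.1, -0.4]
grip_width: 0.0929
t 30.15 p [0.513  0.2253 0.1529] rot [[0.888, -0.252, 0.385], [-0.232, -0.968, -0.099], [0.397, -0.002, -0.918]] q [-1.21  0.61  0.77  2.31 -0.93  0.13 -1.51] F [-0.43  0.13 -0.42] M [ 0.11  0.52 -0.06] w 0.09293697182204894
bar hook [ 34.6636   1.565  -31.0853] F hook -0.4474725790495015 0.013276318739699783 -0.42442893788646774 |dF| vs (0,0,-1) 0.7291707736758174
```

View pics/q_w.png

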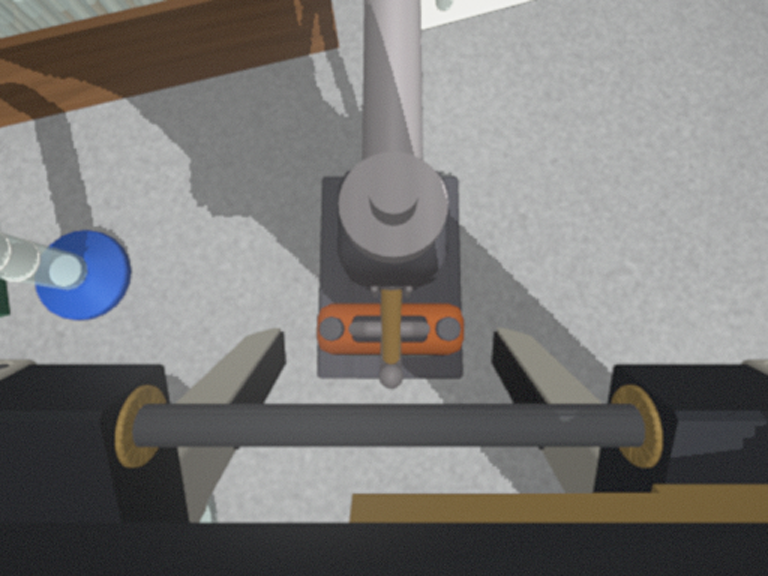

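View pics/q_side.png

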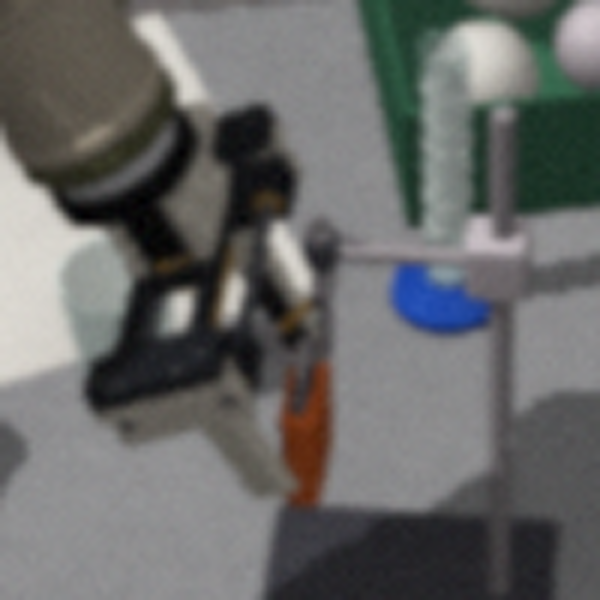

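```bash
python3 -m inch '-0.5 0 -0.3 0 0 0 1; -0.8 0 -0.5 0 0 0 1; -1 0 -0.5 0 -0.5 0 1; -1 0 -0.5 0 -1 0 1; -1 0 -0.5 0 -1 0 1; -1 0 -0.7 0 -1 0 1; -1 0 -1 0 -1 0 1; -1 0 -1 0 -1 0 1'
python3 c.py
```

```text
time: 31.05
tool_pos: [0.4287, 0.2472, 0.1728]
tcp_rot: [0.019, 0.98, -0.126, 0.154]
contact_force: [-1.2, 0.1, -0.2]
grip_width: 0.0931
t 31.05 p [0.4287 0.2472 0.1728] rot [[0.921, -0.252, 0.296], [-0.24, -0.968, -0.076], [0.306, -0.001, -0.952]] q [-1.45  0.58  0.97  2.37 -0.88  0.31 -1.61] F [-1.17  0.12 -0.21] M [ 0.07  0.46 -0.05] w 0.09313328891793345
bar hook [-53.0574   1.4682 -15.9148] F hook -1.1679082599269701 -0.1764108219858037 -0.20888807852748598 |dF| vs (0,0,-1) 1.4216147699061386
```

Now up and away, then wait and look.

```bash
python3 -m inch '-0.5 0 -1.5 0 0 0 1; -0.5 0 -1.5 0 0 0 1; -0.5 0 -1.5 0 0 0 1; -0.5 0 -1.5 0 0 0 1; -0.5 0 -1.5 0 0 0 1; 0 0 0 0 0 0 1; 0 0 0 0 0 0 1; 0 0 0 0 0 0 1'
python3 -m inch '0 0 0 0 0 0 1; 0 0 0 0 0 0 1; 0 0 0 0 0 0 1; 0 0 0 0 0 0 1; 0 0 0 0 0 0 1; 0 0 0 0 0 0 1; 0 0 0 0 0 0 1; 0 0 0 0 0 0 1'
python3 - <<'E'
from m import *
import pickle
ds=[]
for i in range(4):
    d=snap(['side','scene']); ds.append(d)
    hsv=cv2.cvtColor(d['side']['color'],cv2.COLOR_RGB2HSV); m=cv2.inRange(hsv,(3,150,80),(18,255,255)); m[:110]=0;m[175:]=0;m[:,:225]=0;m[:,260:]=0
    print(cv2.countNonZero(m),np.argwhere(m>0).mean(0))
pickle.dump(ds[-1],open('s9.pkl','wb'))
st()
s=env.snapshot('wrist'); save(s,'r_w',None,1.5)
save(d['side'],'r_side',(190,70,290,170),6)
save(d['side'],'r_sf',None,1.5)
E
```

```text
time: 31.85
tool_pos: [0.3844, 0.2586, 0.2359]
tcp_rot: [0.019, 0.98, -0.126, 0.154]
contact_force: [0.2, -0.7, -0.3]
grip_width: 0.0931
time: 32.65
tool_pos: [0.3845, 0.2587, 0.2362]
tcp_rot: [0.019, 0.98, -0.126, 0.154]
contact_force: [0.4, 0.0, 0.2]
grip_width: 0.093
107 [143.7009 241.    ]
106 [143.7547 240.9717]
107 [143.7103 240.9346]
108 [143.6852 240.9722]
t 33.05 p [0.3845 0.2587 0.2362] rot [[0.921, -0.252, 0.298], [-0.24, -0.968, -0.076], [0.307, -0.002, -0.952]] q [-1.75  0.53  1.27  2.36 -0.65  0.47 -1.85] F [-0.5   0.25 -0.11] M [0.11 0.49 0.03] w 0.09303786730522158
```

View pics/r_side.png

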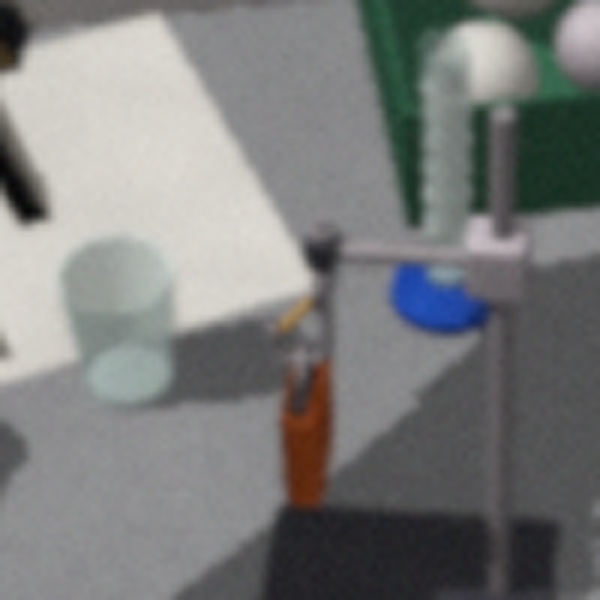

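View pics/r_w.png

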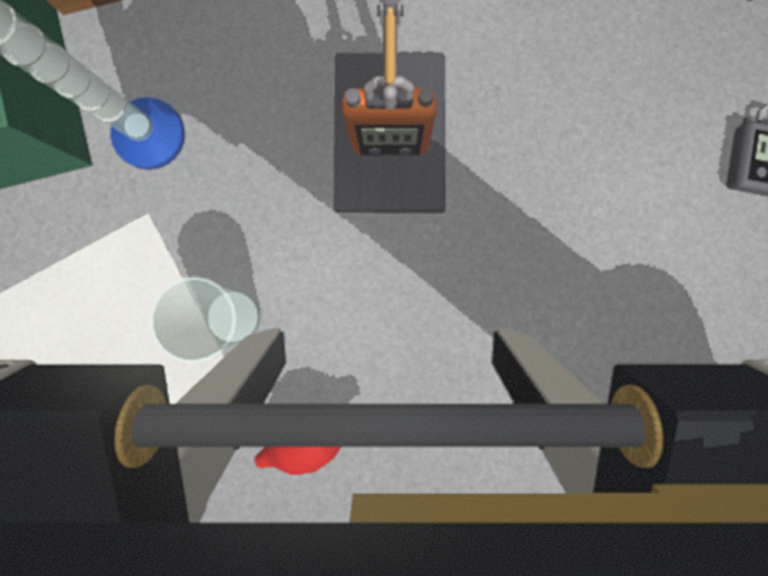

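View pics/r_sf.png

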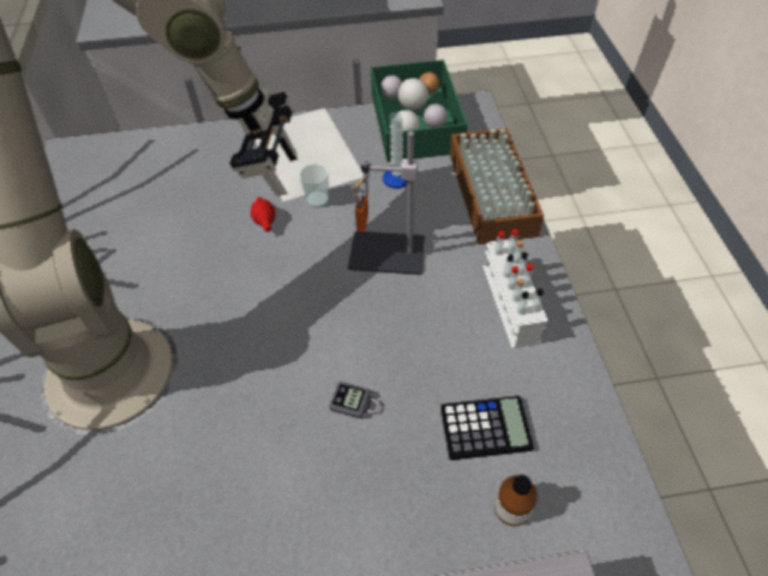

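```bash
python3 -c "
from rig import env
print(env.finish_job())"
```

```text
the job is handed in; nothing more can be done
None
```

The orange stopwatch is clipped onto the snap hook and hanging still, and I handed the job in at about 33 s of the 64 s allowed. I don't know the verdict, because handing in reports none.

- **Clipping on:** I gripped the watch by its flat sides and pressed the bow down between the nose and the gate. I read about 6 N at most on the way in. The force then dropped away, and the wrist picture showed the brass gate shut over the bow bar.
- **Pull test:** I pulled the bow up against the shut gate for more than a second, with readings of 8.6 to 10.2 N. The gate held. The highest reading of the run was 10.2 N, against the 16 N limit, but I only read the force at the end of each move.
- **Hanging it:** The arm reached a joint limit before it could tilt the watch fully upright. I loosened the grip to 3 N and let the watch swing down in the pads, then opened the fingers and backed away.

**Last checks:**
- The watch hangs close to vertical with the bow up and the gate shut.
- It moved by less than 0.1 pixel across four successive pictures.
- The gripper is well clear of everything.
- By eye, the other things on the bench look where they were in the first pictures; I did not measure them again.

**Disagreements:**
- The wrist camera and the arm's own position differed by up to about 1 mm on where the bow bar was.
- The hook lifted about 5 mm before it took the pull, slightly more than I expected.
- Joints 5 and 6 came right up to their range limits (within about 0.01 rad) during the grasp and while tilting the watch.

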